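# Level the freshly painted rudder with the fold-out crank

### The job

The freshly painted rudder blade droops at its round end: fold the orange grip of the jack's crank out until it stands fully upright, then wind the crank clockwise (seen from above) by that upright grip until the blade lies level. Then fold the grip back down flat over the crank arm and let go. Do not touch the wet blade, and leave the tape roll, the sanding block and the two paint tins beside it where they are.

Things in the scene. Friction and masses are not known exactly. Their poses are not given: they have to be found in the camera images.
- stand: Fixed stand: plywood board with a grey column jack (crank on top), a wooden pivot bracket and a white post with a red level mark. Origin: on the bench, under the crank's vertical axis. z up; +x points from the jack to the blade, +y along the blade from round end to bracket. Board: x -95 to 275, y -135 to 365 mm, 18 thick. Jack head 78 x 70 mm, top at 145 mm; bracket tops 143, post top 153 mm.
- crank_hub (a point): Fixed point on the crank's vertical axis, at the height of the grip's hinge pin (188 mm above the bench). The crank arm is a flat steel bar 16 mm wide, its top face 15 mm below this point, reaching out 87 mm from the axis; two lugs (22 mm over their outsides) hold the hinge pin near its end.
- grip_pivot (a point): Hinge pin of the folding grip, on the crank arm, 80 mm from the crank axis and 188 mm above the bench. The direction from crank_hub to here is the direction of the arm. The pin is horizontal, square to the arm.
- grip_mid (a point): Middle of the orange grip, on its centre line, 42 mm from the hinge pin. A round plastic sleeve, 22 mm in diameter, 12 to 66 mm from the pin; it spins freely about its own length, so a hand need not turn while winding. Folded, it lies over the arm pointing back to the crank axis, centre line 15 mm above the arm's top face; unfolded, it stands straight up, top 254 mm above the bench.
- grip_fold (a joint): Fold angle of the grip in rad: 0 = folded flat over the arm, 1.57 = standing upright against its stop. Stiff hinge (about 0.08 N m of friction, no spring): it stays where it is left.
- crank (a joint): Crank angle in rad, growing clockwise seen from above. In the stand's frame the arm points along (cos q, -sin q). Clockwise raises the blade's round end: 0.066 rad of blade tilt per full turn (0.0105 per rad). At the start the blade droops 0.05 to 0.12 rad, about 0.75 to 1.8 turns. About 0.2 N m of friction (2.5 N at the grip); self-locking: it stays where it is left. Travel -14 to 4.
- blade: Turquoise wooden rudder blade, two iron straps, wet paint: 130 mm wide, 435 long, 30 thick, top 125 mm above the bench when level. Origin in mid-thickness at its pivot, 110 mm above the bench; -y runs to the round end, z up when level (droop shows as the -y axis dipping). The nose's red line is then level with the white post's red mark. Near long edge 125 mm from the crank axis.
- tape_mid (a point): Centre of a yellow roll of tape, 100 mm across, 24 mm high, lying on the stand's board. Leave it.
- sanding_block_mid (a point): Centre of a cork sanding block 85 x 45 x 28 mm on the stand's board beside the jack. Leave it.
- paint_tin_mid (a point): Centre of a closed paint tin with a turquoise band, 86 mm across, 110 mm high. Leave it.
- small_tin_mid (a point): Centre of a closed tin with a blue band, 66 mm across, 85 mm high. Leave it.

How it is judged (in metres and radians):
On the way, in this order (a step that is already met when the one before it is completed fails the run):
1. the grip is unfolded to stand upright (within 0.17 rad of its stop) (value of joint grip_fold above 1.4 rad), for 0.2 s.
2. with the grip still out, the blade is wound level (within 0.015 rad) (angle between blade's own z axis and vertical below 0.015 rad and value of joint grip_fold above 1.2 rad), for 0.2 s.
At the end, for the whole second after the job is handed in: The blade is level within 0.015 rad (just under a degree), the grip is folded down to within 0.3 rad of flat, and the crank is at rest (angle between blade's own z axis and vertical below 0.015 rad and value of joint grip_fold below 0.3 rad and velocity of joint crank between -0.05 and 0.05 rad/s); the robot touches nothing.
It fails at once if the wet blade is touched (more than 0.5 N) (contact force between any of the arm, the fingers and blade above 0.5 N).
It fails at once if a bystander is shifted by more than 25 mm (distance of any of tape_mid, sanding_block_mid, paint_tin_mid, small_tin_mid from where it was at the start of the episode above 0.025 m).
It also fails if it takes over 72 s, if anything falls off the work surface, if the arm or the gripper's body presses on something with over 40 N, if the wrist force passes 120 N, or if a joint passes its speed limit or range.

### The arm

A 6-joint arm with a two-finger parallel gripper is mounted at the origin on the work surface. World frame = base frame: x ahead of the robot, y to its left, z up, the work surface at z = 0. Lengths are in m, angles in degrees, forces in N, time in s.
With the tool pointing down it reaches from about 0.3 to 0.75 m from the base axis. Payload 8.5 kg.
Tool frame: the origin (TCP) lies midway between the tips of the shut fingers; the grasp point (between the pads) lies 19 mm behind it; z points along the fingers, y is the direction in which the jaws open and shut (so a half turn about z gives the same grasp; the last joint's range is limited). The gripper opens to 85 mm and grips with 20 to 120 N. Pads are 22 mm wide; open, the fingers measure 114 mm over their backs; the gripper's body (76 mm by 85 mm) begins 54 mm behind the grasp point. The pads swing forward as they close: fully open they stand 13 mm farther back than shut.
Start: joints at [64.956, 21.807, 74.336, -0, 83.858, -12.336], TCP at [0.121, 0.537, 0.201] pointing down, gripper open.
Joint ranges: [-178.18, 178.18], [-50.72, 133.34], [12.68, 142.11], [-81.47, 261.47], [9.98, 163.14], [-165.26, 165.26]. Speed limits (degrees/s): [136.94, 136.94, 180, 180, 180, 180].

### API

Orientations are given as a 3x3 rotation matrix whose columns are the frame's x, y, z axes.
In Python, from rig import status, eyes, env gives the robot as it stands. The module is installed in compiled form; this text tells all that it offers.
- The arm moves only by the tool play_rows, never from a script. Its argument "targets" is text: rows parted by semicolons, each of 5 numbers parted by spaces: the shift along the tool's x, y, z in m, then the turn about the tool's z in rad, then the closure, from 0 (fully open) to 1 (shut). A call has 1 to 5 rows; each row is the pose to reach, as a shift and turn from the pose commanded when the call began, along the tool's axes at that moment; what a row does not reach only later rows make up. A row lasts 1/10 s, in which the tool goes at most 50 mm and 8.59 degrees, less where a joint would pass 70% of its speed; a pose out of reach is approached as far as the arm can. A call with a gripper value outside its range is refused whole. The fingers move at their own pace and stop on an object; "force" is the grip in N (left out, the last holds). Time passes only in rows, so rows that repeat a pose let the fingers close. It gives the time, the measured TCP pose, the force and the opening at its end, in the units of the state.
- status.observe(): the state, without advancing time (a new reading comes with each control period).
- eyes.get_image(name): name is "side" or "top"; returns a dict with "pixels" (384x512x3 uint8, red, green, blue), "range_z" (384x512 float32, m along the optical axis (not along the pixel's ray), 0 where there is no reading), "mtx" (3x3 intrinsics, pixels), "k1" (the pictures are not rectified: a ray, as slopes to the right and down, at radius r is drawn at 1 + k1 r^2 times it, then the intrinsics apply), "world_to_cam" (4x4, takes a point from world to camera coordinates). Camera axes: x right, y up, looking along -z (the intrinsics and any distortion apply to the point x, -y, -z); pixel columns grow to the right and rows downward; lengths in m; the calibration is good to about 2 mm. A picture is of the moment at which its call begins.
- env.close_job(): hands the job in, once; it reports no verdict.
The state is a dict: "time_s": time; "q": joint angles; "qvel": joint speeds; "joint_efforts": joint torques, N m; "position": TCP position; "tool_rot": TCP orientation; "ft_force": force on the tool from outside, world axes, zero at the start; "wrist_torque": the same for the moment, N m; "grip_width": finger opening in m.
Only numpy, scipy, OpenCV 4.12 (cv2) and the standard library are available. Lean on these libraries where they do the work, as an engineer would, in place of code of your own. Each camera call takes 0.05 s, during which the arm holds its last target.

## Working session

There is one attempt and no reset: what is moved stays moved. The work goes in short steps, Python scripts to look and compute and a tool call to move; the robot and the scene stay as the last step left them, time stands still between calls to the robot, and variables do not carry over. Pictures are saved under pics/ and viewed, and the job is handed in when it is done.

Besides the shell and the picture viewer there is one more tool, called after "Emit:" in YAML: its name, and indented under it one key for each argument. play_rows: Moves the arm, as the interface text tells. Its arguments: {"type":"object","properties":{"targets":{"type":"string"},"force":{"type":"number"}},"required":["targets"]}

```bash
mkdir -p pics; cat > h.py <<'E'
import numpy as np, cv2
from rig import status, eyes, env
def grab(n,tag):
    d=eyes.get_image(n); cv2.imwrite(f'pics/{tag}.png',cv2.cvtColor(d['pixels'],cv2.COLOR_RGB2BGR)); np.savez(f'{tag}.npz',**d); return d
def cloud(d):
    H,W=d['range_z'].shape; v,u=np.mgrid[0:H,0:W]; K=d['mtx'];k1=float(d['k1'])
    p=cv2.undistortPoints(np.stack([u.ravel(),v.ravel()],1).astype(np.float64)[:,None],K,np.array([k1,0,0,0,0.]))[:,0]
    z=d['range_z'].ravel().astype(float)
    c=np.stack([p[:,0]*z,-p[:,1]*z,-z,np.ones_like(z)],0)
    w=(np.linalg.inv(d['world_to_cam'])@c)[:3].T.reshape(H,W,3)
    w[d['range_z']==0]=np.nan
    return w
def proj(d,P):
    P=np.atleast_2d(P); c=d['world_to_cam']@np.c_[P,np.ones(len(P))].T
    x=c[0]/-c[2]; y=-c[1]/-c[2]; s=1+float(d['k1'])*(x*x+y*y); K=d['mtx']
    return np.c_[K[0,0]*x*s+K[0,2],K[1,1]*y*s+K[1,2]]
E
python3 - <<'E'
from h import *
for n in ('side','top'):
    d=grab(n,n+'0'); print(np.linalg.inv(d['world_to_cam']).round(3),d['k1'])
s=status.observe(); print(s)
E
```

```text
[[ 0.964  0.193 -0.181  0.388]
 [-0.264  0.696 -0.667 -0.859]
 [-0.003  0.691  0.722  0.957]
 [ 0.     0.     0.     1.   ]] -0.06679847033398797
[[ 2.000e-03  9.880e-01 -1.560e-01  3.870e-01]
 [-1.000e+00  1.000e-03 -5.000e-03 -8.800e-02]
 [-5.000e-03  1.560e-01  9.880e-01  1.354e+00]
 [ 0.000e+00  0.000e+00  0.000e+00  1.000e+00]] -0.10813959184148479
{'time_s': 0.1, 'q': array([ 6.49565935e+01,  2.18381496e+01,  7.43779033e+01, -8.81375505e-04,
        8.38578473e+01, -1.23367321e+01]), 'qvel': array([-0.03205014, -0.03196312, -0.021218  , -0.024409  , -0.00201678,
        0.03014045]), 'joint_efforts': array([ 4.71832391e-03, -4.49218512e+01, -2.31655097e+01, -1.00004522e-04,
        3.71714530e-03, -2.37695559e-05]), 'position': array([0.12086819, 0.53625821, 0.20037875]), 'tool_rot': array([[-9.75509222e-01,  2.19957891e-01, -5.32122397e-04],
       [ 2.19958380e-01,  9.75508550e-01, -1.17501816e-03],
       [ 2.60635432e-04, -1.26328583e-03, -9.99999168e-01]]), 'ft_force': array([-0.42282787, -0.23266024,  0.54305913]), 'wrist_torque': array([ 0.03124369, -0.01726689, -0.01677769]), 'grip_width': 0.08530904321876603}
```

View pics/side0.png

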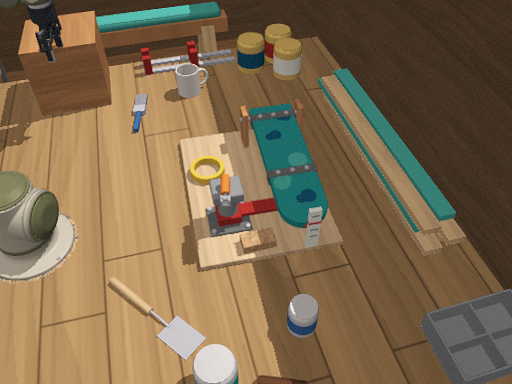

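View pics/top0.png

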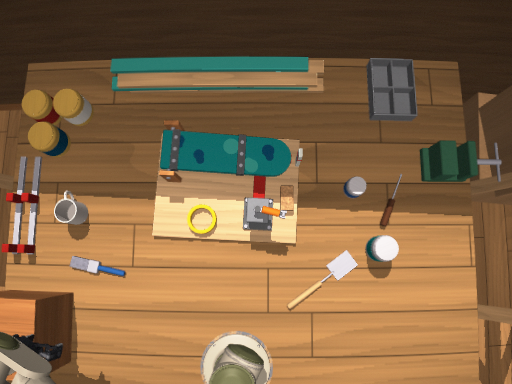

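```bash
python3 - <<'E'
from h import *
for t,(u0,v0,u1,v1) in {'side':(175,90,350,280),'top':(145,110,315,250)}.items():
    d=dict(np.load(t+'0.npz')); im=d['pixels'][v0:v1,u0:u1]
    cv2.imwrite(f'pics/{t}0z.png',cv2.resize(im,None,fx=4 if t=='top' else 3,fy=4 if t=='top' else 3,interpolation=cv2.INTER_CUBIC)[:,:,::-1])
    W=cloud(d); hsv=cv2.cvtColor(d['pixels'],cv2.COLOR_RGB2HSV).astype(int)
    reg=np.zeros(hsv.shape[:2],bool); reg[v0:v1,u0:u1]=1
    o=reg&(hsv[...,0]>=6)&(hsv[...,0]<=16)&(hsv[...,1]>200)&(hsv[...,2]>180)&(W[...,2]>.17)
    P=W[o]; print(t,'orange',len(P),P.mean(0).round(4),P.min(0).round(3),P.max(0).round(3), np.linalg.svd(P-P.mean(0))[2][0].round(3))
    b=reg&(hsv[...,0]>80)&(hsv[...,0]<100)&(hsv[...,1]>150)&(W[...,2]>.05)
    P=W[b]; c=P.mean(0); U=np.linalg.svd(P-c)[2]; print('blade',len(P),c.round(4),U.round(4))
    A=np.c_[P[:,:2]-c[:2],np.ones(len(P))]; print('plane',np.linalg.lstsq(A,P[:,2],rcond=None)[0].round(4))
    xy=(P[:,:2]).astype(np.float32); r=cv2.minAreaRect(xy); print('rect',r, cv2.boxPoints(r).round(3).tolist())
    h=reg&(W[...,2]>.136)&(W[...,2]<.150)&(hsv[...,1]<80)
    P=W[h]; print('head',len(P), cv2.minAreaRect(P[:,:2].astype(np.float32)))
    bo=reg&(W[...,2]>.012)&(W[...,2]<.024)
    P=W[bo]; print('board',len(P), cv2.minAreaRect(P[:,:2].astype(np.float32)), cv2.boxPoints(cv2.minAreaRect(P[:,:2].astype(np.float32))).round(3).tolist())
E
```

```text
side orange 1 [ 0.5057 -0.0951  0.2028] [ 0.506 -0.095  0.203] [ 0.506 -0.095  0.203] [1. 0. 0.]
blade 4097 [0.7089 0.0125 0.1003] [[-0.0846 -0.9902 -0.1111]
 [-0.9962  0.082   0.0277]
 [ 0.0183 -0.1131  0.9934]]
plane [-0.0181  0.1136  0.1003]
rect ((0.7645971179008484, 0.14012333750724792), (0.636460542678833, 0.2811875343322754), 60.49992752075195) [[0.4860000014305115, -0.06800000369548798], [0.7300000190734863, -0.20600000023841858], [1.0440000295639038, 0.3479999899864197], [0.7990000247955322, 0.4860000014305115]]
head 516 ((0.6057367324829102, -0.11666061729192734), (0.09375850111246109, 0.2870599329471588), 61.918827056884766)
board 8179 ((0.7033364176750183, 0.164124995470047), (0.7775140404701233, 0.5390912890434265), 85.23584747314453) [[0.4020000100135803, -0.20100000500679016], [0.9399999976158142, -0.2460000067949295], [1.003999948501587, 0.5289999842643738], [0.46700000762939453, 0.5740000009536743]]
top orange 70 [ 0.5121 -0.1128  0.2001] [ 0.501 -0.138  0.194] [ 0.528 -0.086  0.207] [-0.191 -0.975 -0.116]
blade 3885 [0.715  0.0334 0.1037] [[-0.0491 -0.9923 -0.1141]
 [-0.9987  0.0503 -0.0081]
 [-0.0138 -0.1135  0.9934]]
plane [0.0138 0.1142 0.1037]
rect ((0.7167782187461853, 0.032608017325401306), (0.42778655886650085, 0.12986233830451965), 87.52298736572266) [[0.6430000066757202, -0.17800000309944153], [0.7720000147819519, -0.18400000035762787], [0.7910000085830688, 0.24300000071525574], [0.6610000133514404, 0.24899999797344208]]
head 448 ((0.6088186502456665, -0.11745233088731766), (0.0898858979344368, 0.29076021909713745), 62.046730041503906)
board 7592 ((0.6179207563400269, 0.038951292634010315), (0.5001628994941711, 0.3711608648300171), 87.32723236083984) [[0.42100000381469727, -0.20200000703334808], [0.7919999957084656, -0.2199999988079071], [0.8149999976158142, 0.2800000011920929], [0.4440000057220459, 0.296999990940094]]
```

```bash
sleep 1; ls pics
```

```text
side0.png
side0z.png
top0.png
top0z.png
```

View zooms.

View pics/side0z.png

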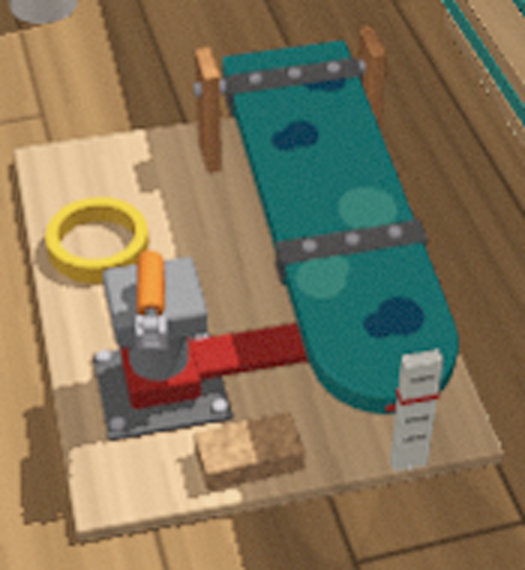

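View pics/top0z.png

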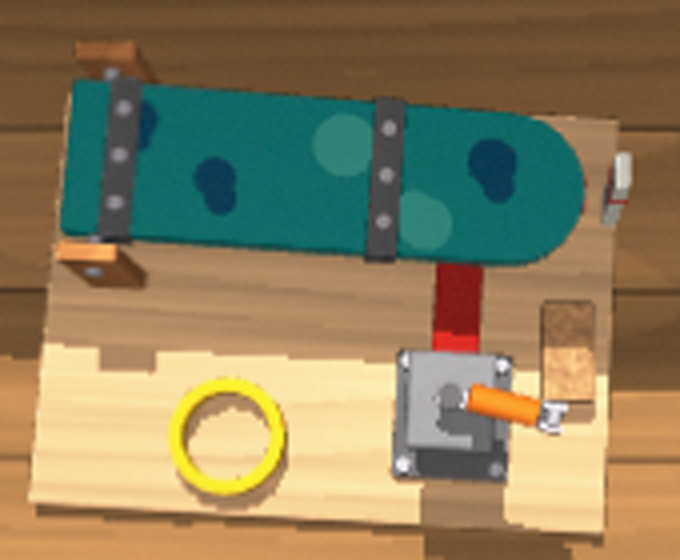

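```bash
cat >> h.py <<'E'
def ray(d,uv,z):
    uv=np.atleast_2d(np.asarray(uv,float)); p=cv2.undistortPoints(uv[:,None],d['mtx'],np.array([float(d['k1']),0,0,0,0.]))[:,0]
    M=np.linalg.inv(d['world_to_cam']); r=(M[:3,:3]@np.c_[p[:,0],-p[:,1],-np.ones(len(p))].T).T; o=M[:3,3]
    return o+r*((z-o[2])/r[:,2])[:,None]
def orange(d,box):
    u0,v0,u1,v1=box
    hsv=cv2.cvtColor(d['pixels'],cv2.COLOR_RGB2HSV).astype(int)
    m=np.zeros(hsv.shape[:2],bool); m[v0:v1,u0:u1]=1
    m&=(hsv[...,0]>=5)&(hsv[...,0]<=19)&(hsv[...,1]>190)&(hsv[...,2]>110)
    n,l,s,c=cv2.connectedComponentsWithStats(m.astype(np.uint8))
    k=1+np.argmax(s[1:,4]); return l==k
def droop(d,box):
    u0,v0,u1,v1=box; W=cloud(d); hsv=cv2.cvtColor(d['pixels'],cv2.COLOR_RGB2HSV).astype(int)
    m=np.zeros(hsv.shape[:2],bool); m[v0:v1,u0:u1]=1
    m&=(hsv[...,0]>80)&(hsv[...,0]<100)&(hsv[...,1]>150)&(W[...,2]>.05)
    m=cv2.erode(m.astype(np.uint8),np.ones((5,5)))>0
    P=W[m]; c=P.mean(0)
    for _ in range(4):
        A=np.c_[P[:,:2]-c[:2],np.ones(len(P))]; k=np.linalg.lstsq(A,P[:,2],rcond=None)[0]; r=np.abs(P[:,2]-A@k); P=P[r<max(2.5*np.median(r),.001)]
    return k,len(P),r.mean(),c
E
python3 - <<'E'
from h import *
for t,b in {'side':(175,150,260,235),'top':(235,190,300,235)}.items():
    d=dict(np.load(t+'0.npz')); m=orange(d,b); v,u=np.nonzero(m); print(t,m.sum(),u.min(),u.max(),v.min(),v.max())
    g=ray(d,np.c_[u,v],.188); c=g.mean(0); U=np.linalg.svd((g-c)[:,:2])[2][0]; s=(g-c)[:,:2]@U; print(c.round(4),U.round(3),(s.min().round(3),s.max().round(3)))
    print(droop(d,(220,90,335,230) if t=='side' else (155,120,300,185)))
d=dict(np.load('top0.npz'));
print('lug',ray(d,[145+552/4,110+415/4],.188))
W=cloud(d); 
a=np.radians(-2.67)
R=np.array([[np.cos(a),-np.sin(a)],[np.sin(a),np.cos(a)]])
print('head rect from blocks')
hsv=cv2.cvtColor(d['pixels'],cv2.COLOR_RGB2HSV)
m=(W[...,2]>.138)&(W[...,2]<.152);m[:, :235]=0;m[:,285:]=0;m[:185]=0;m[240:]=0
r=cv2.minAreaRect(W[m][:,:2].astype(np.float32));print(r,cv2.boxPoints(r))
for z in (.17,.18):
  pass
# tallest objects
print('max heights per region: ', [(x,y,np.nanmax(np.where((abs(W[...,0]-x)<.08)&(abs(W[...,1]-y)<.08),W[...,2],np.nan)).round(3)) for x in (.15,.3,.45) for y in (.1,.25,.4,.55)])
E
```

```text
side 36 220 225 173 194
[ 0.5051 -0.1014  0.188 ] [0.182 0.983] (np.float64(-0.035), np.float64(0.035))
(array([0.00353155, 0.11124061, 0.10023783]), 1960, np.float64(0.0012947657136997892), array([0.70611921, 0.0054806 , 0.1000852 ]))
top 113 262 279 206 215
[ 0.5145 -0.1118  0.188 ] [-0.217 -0.976] (np.float64(-0.026), np.float64(0.027))
(array([0.0087856 , 0.1151653 , 0.10346504]), 1964, np.float64(0.0014226321090434824), array([0.71665996, 0.02996821, 0.10347381]))
lug [[ 0.50545805 -0.14995413  0.188     ]]
head rect from blocks
((0.522124171257019, -0.07064104825258255), (0.0693550556898117, 0.07690370082855225), 89.99039459228516) [[ 0.4836665  -0.10531213]
 [ 0.5605702  -0.10532502]
 [ 0.5605818  -0.03596997]
 [ 0.48367816 -0.03595708]]
max heights per region:  [(0.15, 0.1, np.float64(0.169)), (0.15, 0.25, np.float64(0.007)), (0.15, 0.4, np.float64(0.543)), (0.15, 0.55, np.float64(0.539)), (0.3, 0.1, np.float64(0.009)), (0.3, 0.25, np.float64(0.01)), (0.3, 0.4, np.float64(0.025)), (0.3, 0.55, np.float64(0.244)), (0.45, 0.1, np.float64(0.047)), (0.45, 0.25, np.float64(0.04)), (0.45, 0.4, np.float64(0.008)), (0.45, 0.55, np.float64(0.098))]
```

```bash
cat >> h.py <<'E'
def rows(wps, close, pose=None, show=True):
    """wps: list of (x,y,z,yawdeg of tool y). prints rows from current measured pose"""
    s=status.observe(); p=s['position']; R=s['tool_rot']
    yaw=np.degrees(np.arctan2(R[1,1],R[0,1]))
    if pose is not None: p=np.array(pose[:3]); yaw=pose[3]
    c,sn=np.cos(np.radians(yaw)),np.sin(np.radians(yaw))
    Y=np.array([c,sn,0]);Z=np.array([0,0,-1.]);X=np.cross(Y,Z)
    out=[]
    for w in wps:
        d=np.array(w[:3])-p; t=-np.radians((w[3]-yaw+180)%360-180)
        out.append("%.4f %.4f %.4f %.3f %.2f"%(d@X,d@Y,d@Z,t,close))
    print('from',p.round(4),round(yaw,2)); print('; '.join(out))
A=np.array([.522,-.071])
E
python3 - <<'E'
from h import *
p0=np.array([.121,.537,.201]);p1=np.array([.5142,-.1082,.27])
import numpy as np
n=18
W=[]
for i in range(1,n+1):
    f=i/n; p=p0+(p1-p0)*f; p[2]=.201+min(.069,.04*i); y=77.3+(-11.8-77.3)*min(1,i/12) if i<13 else -11.8
    W.append((*p,y))
pose=(*p0,77.3)
for k in range(0,n,5):
    rows(W[k:k+5],0,pose); pose=W[min(k+4,n-1)]
E
```

```text
from [0.121 0.537 0.201] 77.3
-0.0292 -0.0302 -0.0400 0.130 0.00; -0.0584 -0.0603 -0.0690 0.259 0.00; -0.0876 -0.0905 -0.0690 0.389 0.00; -0.1168 -0.1207 -0.0690 0.518 0.00; -0.1460 -0.1508 -0.0690 0.648 0.00
from [0.2302 0.3578 0.27  ] 40.17
-0.0415 -0.0064 0.0000 0.130 0.00; -0.0830 -0.0129 0.0000 0.259 0.00; -0.1244 -0.0193 0.0000 0.389 0.00; -0.1659 -0.0257 0.0000 0.518 0.00; -0.2074 -0.0322 0.0000 0.648 0.00
from [0.3394 0.1786 0.27  ] 3.05
-0.0370 0.0199 0.0000 0.130 0.00; -0.0739 0.0398 0.0000 0.259 0.00; -0.1109 0.0597 0.0000 0.259 0.00; -0.1478 0.0796 0.0000 0.259 0.00; -0.1848 0.0995 0.0000 0.259 0.00
from [ 0.4487 -0.0007  0.27  ] -11.8
-0.0306 0.0287 0.0000 -0.000 0.00; -0.0612 0.0574 0.0000 -0.000 0.00; -0.0919 0.0861 0.0000 -0.000 0.00
```

Emit:
play_rows:
  targets: "-0.029 -0.030 -0.025 0.13 0; -0.058 -0.060 -0.050 0.26 0; -0.088 -0.090 -0.069 0.39 0; -0.117 -0.121 -0.069 0.52 0; -0.146 -0.151 -0.069 0.648 0"

```text
time_s: 0.6
position: [0.2306, 0.3556, 0.2702]
tool_rot: [[-0.641, 0.767, 0.001], [0.767, 0.641, 0.0], [-0.0, 0.001, -1.0]]
ft_force: [0.4, 0.6, -0.4]
grip_width: 0.0854
```

Emit:
play_rows:
  targets: "-0.041 -0.006 0 0.13 0; -0.083 -0.013 0 0.26 0; -0.124 -0.019 0 0.39 0; -0.166 -0.026 0 0.52 0; -0.207 -0.032 0 0.648 0"

```text
time_s: 1.1
position: [0.3396, 0.1766, 0.2698]
tool_rot: [[-0.048, 0.999, -0.0], [0.999, 0.048, -0.0], [0.0, -0.0, -1.0]]
ft_force: [0.5, 0.7, 0.6]
grip_width: 0.0854
```

Emit:
play_rows:
  targets: "-0.037 0.020 0 0.13 0; -0.074 0.040 0 0.259 0; -0.111 0.060 0 0.259 0; -0.148 0.080 0 0.259 0; -0.148 0.080 0 0.259 0"

```text
time_s: 1.6
position: [0.4287, 0.0312, 0.2691]
tool_rot: [[0.209, 0.978, -0.001], [0.978, -0.209, -0.0], [-0.001, -0.001, -1.0]]
ft_force: [-0.0, 0.4, 0.1]
grip_width: 0.0857
```

```bash
python3 - <<'E'
from h import *
s=status.observe(); print(s['time_s'],s['q'].round(1),s['position'].round(4),s['tool_rot'].round(4))
rows([(.514,-.1095,.27,-11.8)],0)
E
```

```text
1.6 [-11.7   6.9  83.7  -0.   89.5   0.4] [0.4287 0.0312 0.2691] [[ 2.092e-01  9.779e-01 -1.200e-03]
 [ 9.779e-01 -2.092e-01 -5.000e-04]
 [-7.000e-04 -1.100e-03 -1.000e+00]]
from [0.4287 0.0312 0.2691] -12.08
-0.1198 0.1128 -0.0009 -0.005 0.00
```

Emit:
play_rows:
  targets: "-0.030 0.028 0 -0.005 0; -0.060 0.056 0 -0.005 0; -0.090 0.085 0 -0.005 0; -0.120 0.113 0 -0.005 0; -0.120 0.113 0.010 -0.005 0"

```text
time_s: 2.1
position: [0.5148, -0.1091, 0.2593]
tool_rot: [[0.203, 0.979, 0.001], [0.979, -0.203, -0.001], [-0.001, 0.001, -1.0]]
ft_force: [-0.2, 0.4, -0.8]
grip_width: 0.0853
```

```bash
python3 - <<'E'
from h import *
d=grab('side','s1'); cv2.imwrite('pics/s1z.png',cv2.resize(d['pixels'][90:280,150:350],None,fx=3,fy=3)[:,:,::-1])
d=grab('top','t1'); cv2.imwrite('pics/t1z.png',cv2.resize(d['pixels'][130:300,180:350],None,fx=3,fy=3)[:,:,::-1])
rows([(.514,-.1095,.17,-11.8)],0)
E
```

```text
from [ 0.5124 -0.1056  0.2582] -11.56
-0.0035 0.0023 0.0882 0.004 0.00
```

View pics/s1z.png

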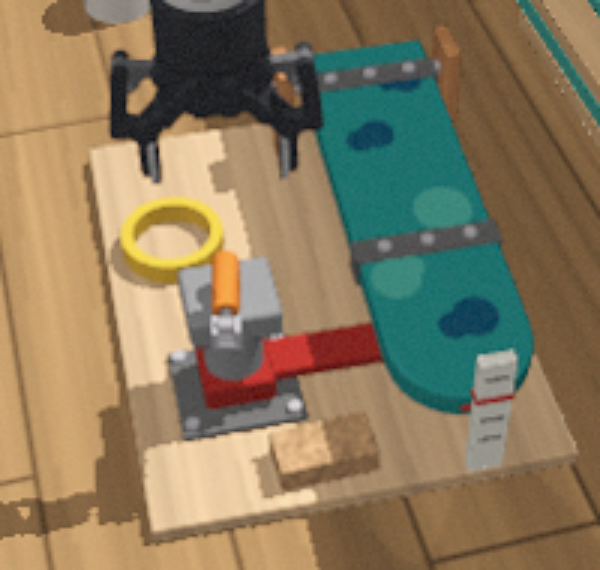

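View pics/t1z.png

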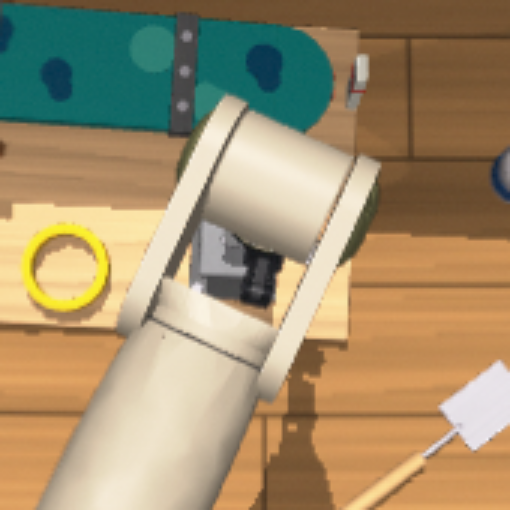

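```bash
python3 - <<'E'
from h import *
for i in range(2):
  s=status.observe();print(s['time_s'],s['position'].round(4),s['qvel'].round(2))
d=dict(np.load('s1.npz'));d.pop
T=np.array([.514,-.109,.259]); y=np.array([.979,-.205,0])
q=proj(d,[T,T+[0,0,.013]+.0425*y,T+[0,0,.013]-.0425*y,[.514,-.109,.188]]);print(q,(q-[150,90])*3)
E
```

```text
2.2 [ 0.5124 -0.1056  0.2582] [ 1.43 -2.08 -0.54  0.2   1.52  0.1 ]
2.2 [ 0.5124 -0.1056  0.2582] [ 1.43 -2.08 -0.54  0.2   1.52  0.1 ]
[[224.40227992 162.58507904]
 [243.25586941 157.42465427]
 [204.86012528 159.1198878 ]
 [226.07771287 184.85358631]] [[223.20683977 217.75523711]
 [279.76760824 202.27396282]
 [164.58037585 207.3596634 ]
 [228.23313862 284.56075893]]
```

```bash
python3 - <<'E'
from h import *
d=dict(np.load('s1.npz')); W=cloud(d)
for u,v in [(200,147),(201,149),(245,145),(246,147),(245,143),(199,143),(190,120),(255,120)]: print(u,v,W[v,u].round(3))
m=(W[...,2]>.2)&(W[...,2]<.45); P=W[m]; print([ (a, (np.sum((P[:,2]>a)&(P[:,2]<a+.01)))) for a in np.arange(.2,.34,.01).round(2)])
E
```

```text
200 147 [ 0.464 -0.107  0.315]
201 149 [ 0.465 -0.113  0.314]
245 145 [ 0.558 -0.127  0.315]
246 147 [0.638 0.205 0.015]
245 143 [ 0.558 -0.127  0.321]
199 143 [ 0.463 -0.112  0.33 ]
190 120 [ 0.451 -0.109  0.391]
255 120 [ 0.579 -0.136  0.384]
[(np.float64(0.2), np.int64(1275)), (np.float64(0.21), np.int64(1305)), (np.float64(0.22), np.int64(788)), (np.float64(0.23), np.int64(984)), (np.float64(0.24), np.int64(842)), (np.float64(0.25), np.int64(629)), (np.float64(0.26), np.int64(607)), (np.float64(0.27), np.int64(612)), (np.float64(0.28), np.int64(631)), (np.float64(0.29), np.int64(595)), (np.float64(0.3), np.int64(598)), (np.float64(0.31), np.int64(638)), (np.float64(0.32), np.int64(612)), (np.float64(0.33), np.int64(620)), (np.float64(0.34), np.int64(631))]
```

```bash
python3 - <<'E'
from h import *
d=dict(np.load('side0.npz')); W=cloud(d)
im=d['pixels'][0:80,20:80]; cv2.imwrite('pics/s0g.png',cv2.resize(im,None,fx=8,fy=8,interpolation=cv2.INTER_NEAREST)[:,:,::-1])
d1=dict(np.load('s1.npz')); im=d1['pixels'][90:190,180:270]; cv2.imwrite('pics/s1g.png',cv2.resize(im,None,fx=6,fy=6,interpolation=cv2.INTER_NEAREST)[:,:,::-1])
print(proj(d,[[.121,.537,.201]]))
m=(abs(W[...,0]-.12)<.12)&(abs(W[...,1]-.537)<.12)&(W[...,2]>.19)
v,u=np.nonzero(m); 
for vv in range(v.min(),v.max()+1,3):
    k=v==vv; 
    if k.any(): print(vv,u[k].min(),u[k].max(),W[m][k][:,2].min().round(3),W[m][k].mean(0).round(3))
E
```

```text
[[60.52784648 65.47110896]]
0 32 51 0.402 [0.138 0.485 0.434]
3 26 53 0.404 [0.126 0.508 0.417]
6 0 54 0.393 [0.121 0.511 0.408]
9 27 54 0.386 [0.123 0.508 0.4  ]
12 28 55 0.374 [0.124 0.508 0.391]
15 30 56 0.365 [0.125 0.508 0.382]
18 31 57 0.329 [0.124 0.51  0.372]
21 32 59 0.317 [0.124 0.523 0.357]
24 36 60 0.304 [0.126 0.529 0.344]
27 39 61 0.297 [0.129 0.532 0.333]
30 39 59 0.297 [0.125 0.522 0.329]
33 35 94 0.24 [0.151 0.555 0.298]
36 36 95 0.234 [0.159 0.587 0.271]
39 37 96 0.224 [0.158 0.583 0.263]
42 21 97 0.204 [0.131 0.584 0.257]
45 20 98 0.192 [0.129 0.579 0.249]
48 20 98 0.197 [0.128 0.571 0.243]
51 19 98 0.197 [0.125 0.563 0.237]
54 19 98 0.197 [0.121 0.571 0.223]
57 20 96 0.19 [0.115 0.57  0.214]
60 21 78 0.19 [0.083 0.569 0.209]
63 22 55 0.191 [0.044 0.58  0.199]
66 24 35 0.19 [0.018 0.58  0.193]
```

View pics/s0g.png

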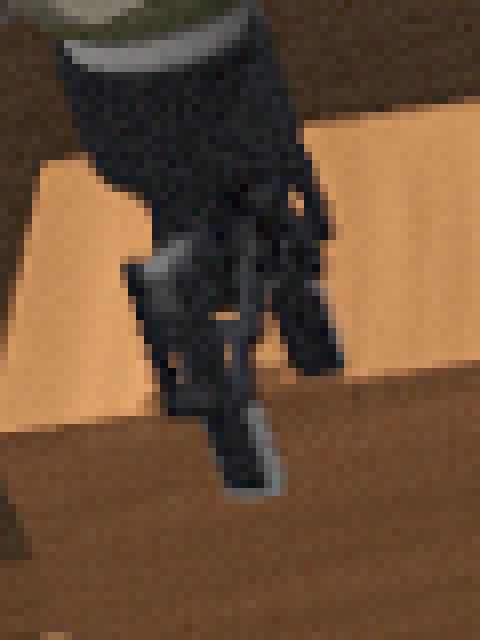

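View pics/s1g.png

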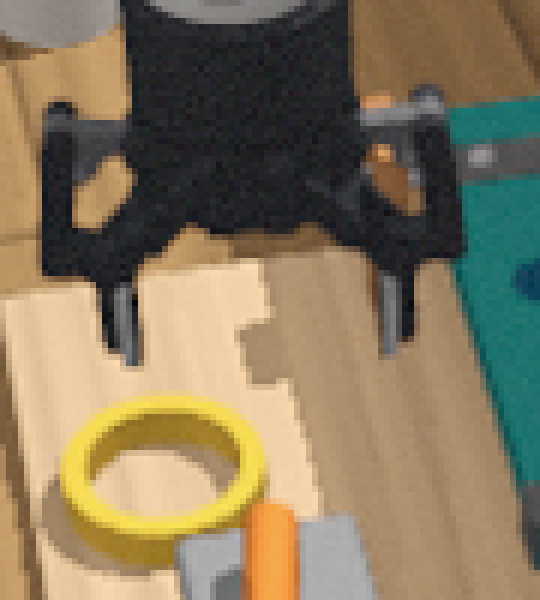

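Emit:
play_rows:
  targets: "0 0 0 0 0.8; 0 0 0 0 0.8; 0 0 0 0 0.8; 0 0 0 0 0.8; 0 0 0 0 0.8"
  force: 30

```text
time_s: 2.7
position: [0.513, -0.1056, 0.2602]
tool_rot: [[0.199, 0.98, 0.0], [0.98, -0.199, -0.0], [-0.0, 0.0, -1.0]]
ft_force: [-0.3, -0.2, 0.0]
grip_width: 0.0173
```

```bash
python3 - <<'E'
from h import *
d=grab('side','s2'); W=cloud(d); s=status.observe();print(s['position'],s['grip_width'],s['time_s'])
im=d['pixels'][90:190,180:270]; cv2.imwrite('pics/s2g.png',cv2.resize(im,None,fx=6,fy=6,interpolation=cv2.INTER_NEAREST)[:,:,::-1])
print(proj(d,[s['position']]),(proj(d,[s['position']])-[180,90])*6)
E
```

```text
[ 0.51301837 -0.10568256  0.2600904 ] 0.017041143687779894 2.75
[[223.62765868 161.33654136]] [[261.76595206 428.01924815]]
```

View pics/s2g.png

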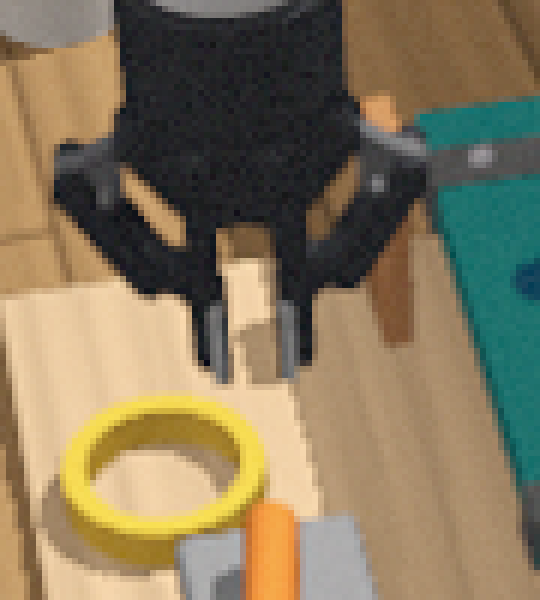

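```bash
python3 - <<'E'
from h import *
d=dict(np.load('s2.npz')); W=cloud(d)
for v in range(140,158): print(v,[tuple(W[v,u].round(3)) for u in (215,217,228,229)])
E
```

```text
140 [(np.float64(0.496), np.float64(-0.117), np.float64(0.335)), (np.float64(0.503), np.float64(-0.101), np.float64(0.321)), (np.float64(0.523), np.float64(-0.122), np.float64(0.333)), (np.float64(0.525), np.float64(-0.122), np.float64(0.332))]
141 [(np.float64(0.496), np.float64(-0.114), np.float64(0.33)), (np.float64(0.502), np.float64(-0.106), np.float64(0.322)), (np.float64(0.523), np.float64(-0.123), np.float64(0.331)), (np.float64(0.525), np.float64(-0.122), np.float64(0.33))]
142 [(np.float64(0.496), np.float64(-0.114), np.float64(0.327)), (np.float64(0.502), np.float64(-0.105), np.float64(0.319)), (np.float64(0.523), np.float64(-0.121), np.float64(0.326)), (np.float64(0.526), np.float64(-0.114), np.float64(0.321))]
143 [(np.float64(0.496), np.float64(-0.116), np.float64(0.326)), (np.float64(0.501), np.float64(-0.109), np.float64(0.319)), (np.float64(0.523), np.float64(-0.119), np.float64(0.322)), (np.float64(0.526), np.float64(-0.113), np.float64(0.316))]
144 [(np.float64(0.496), np.float64(-0.115), np.float64(0.323)), (np.float64(0.5), np.float64(-0.116), np.float64(0.322)),
[... 2567 characters left out ...]
7), np.float64(0.192), np.float64(0.017)), (np.float64(0.543), np.float64(0.191), np.float64(0.016)), (np.float64(0.575), np.float64(0.179), np.float64(0.019)), (np.float64(0.578), np.float64(0.178), np.float64(0.019))]
156 [(np.float64(0.532), np.float64(0.157), np.float64(0.045)), (np.float64(0.542), np.float64(0.184), np.float64(0.018)), (np.float64(0.574), np.float64(0.174), np.float64(0.019)), (np.float64(0.577), np.float64(0.174), np.float64(0.019))]
157 [(np.float64(0.531), np.float64(0.155), np.float64(0.042)), (np.float64(0.537), np.float64(0.153), np.float64(0.043)), (np.float64(0.573), np.float64(0.171), np.float64(0.018)), (np.float64(0.576), np.float64(0.168), np.float64(0.02))]
```

Emit:
play_rows:
  targets: "-0.003 0.002 0 0 0.2; -0.003 0.002 0.02 0.004 0.2; -0.003 0.002 0.05 0.004 0.2; -0.003 0.002 0.08 0.004 0.2; -0.003 0.002 0.09 0.004 0.2"

```text
time_s: 3.25
position: [0.5133, -0.109, 0.1674]
tool_rot: [[0.204, 0.979, -0.004], [0.979, -0.204, 0.002], [0.001, -0.005, -1.0]]
ft_force: [-0.5, -0.2, 0.7]
grip_width: 0.0681
```

```bash
cat >> h.py <<'E'
def look(tag,box=(180,100,280,230),f=5):
    d=grab('side',tag); s=status.observe();print(s['time_s'],s['position'].round(4),s['tool_rot'][:2,1].round(3),s['grip_width'].round(4),s['ft_force'].round(1))
    u0,v0,u1,v1=box; cv2.imwrite(f'pics/{tag}z.png',cv2.resize(d['pixels'][v0:v1,u0:u1],None,fx=f,fy=f,interpolation=cv2.INTER_CUBIC)[:,:,::-1]); return d
E
python3 -c "
from h import *
look('s3')"
```

```text
Traceback (most recent call last):
  File "h.py", line 51, in look
    d=grab('side',tag); s=status.observe();print(s['time_s'],s['position'].round(4),s['tool_rot'][:2,1].round(3),s['grip_width'].round(4),s['ft_force'].round(1))
                                                                                                                 ^^^^^^^^^^^^^^^^^^^^^
AttributeError: 'float' object has no attribute 'round'
```

```bash
sed -i "s/s\['grip_width'\].round(4)/round(s['grip_width'],4)/" h.py
python3 -c "
from h import *
look('s3')"
```

```text
3.35 [ 0.5141 -0.1092  0.1692] [ 0.979 -0.204] 0.0684 [ 0.5 -0.3  0. ]
```

View pics/s3z.png

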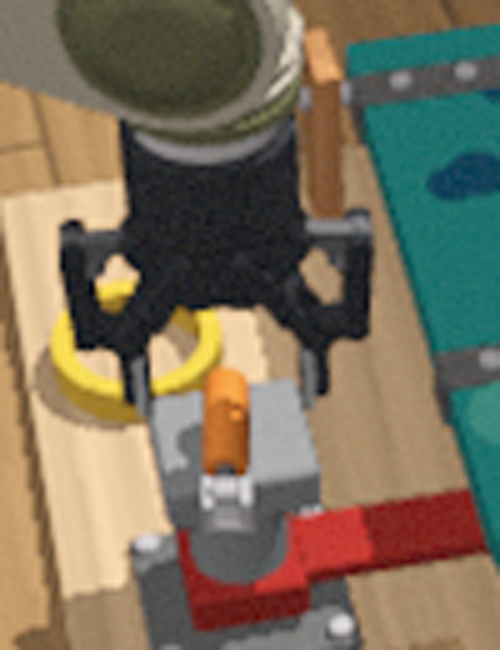

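Emit:
play_rows:
  targets: "0 0 -0.003 0 0.9; 0 0 -0.003 0 0.9; 0 0 -0.003 0 0.9; 0 0 -0.003 0 0.9; 0 0 -0.003 0 0.9"
  force: 20

```text
time_s: 3.85
position: [0.5145, -0.1092, 0.1733]
tool_rot: [[0.204, 0.979, 0.001], [0.979, -0.204, -0.0], [-0.0, 0.001, -1.0]]
ft_force: [-1.0, 0.7, 0.7]
grip_width: 0.0086
```

```bash
python3 -c "
from h import *
look('s4')"
```

```text
3.9 [ 0.5145 -0.1092  0.1732] [ 0.979 -0.204] 0.0085 [-0.4  0.4  1.4]
```

View pics/s4z.png

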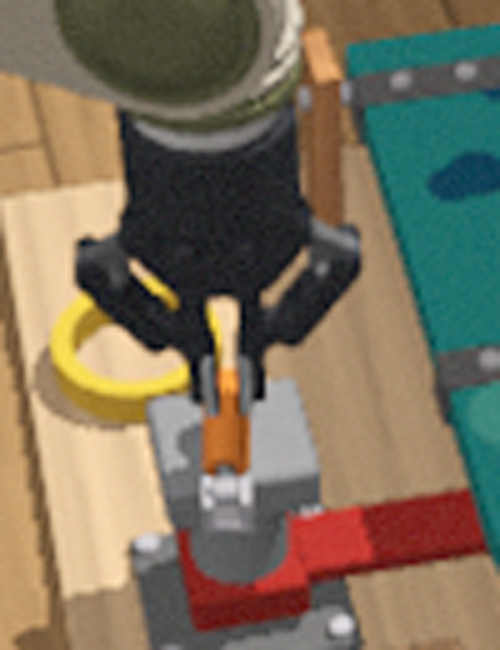

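Emit:
play_rows:
  targets: "0 0 -0.003 0 0.35; 0 0 -0.003 0 0.35; 0 0 -0.003 0 0.35; 0 0 0.014 0 0.35; 0 0 0.031 0 0.35"

```text
time_s: 4.4
position: [0.5146, -0.1093, 0.1417]
tool_rot: [[0.204, 0.979, 0.001], [0.979, -0.204, -0.0], [-0.0, 0.001, -1.0]]
ft_force: [-0.7, -0.4, -0.2]
grip_width: 0.0553
```

```bash
python3 -c "
from h import *
look('s5')"
```

```text
4.45 [ 0.5132 -0.1087  0.1388] [ 0.979 -0.204] 0.0558 [-1.2 -0.6 -3.4]
```

View pics/s5z.png

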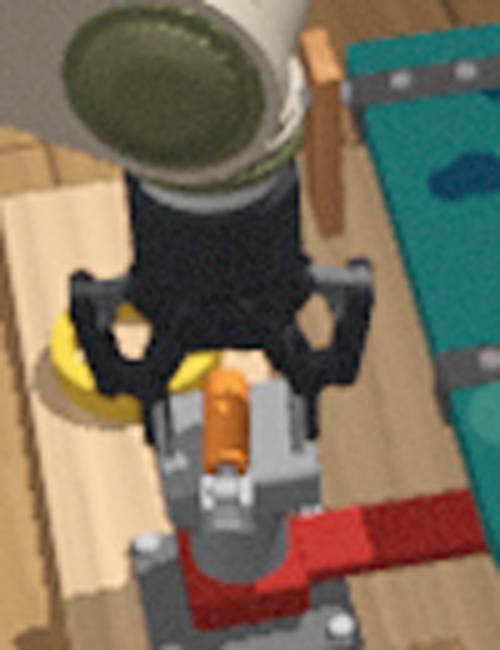

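Emit:
play_rows:
  targets: "0 0 0 0 1; 0 0 0 0 1; 0 0 0 0 1; 0 0 0 0 1; 0 0 0 0 1"
  force: 25

```text
time_s: 4.95
position: [0.5144, -0.1094, 0.1425]
tool_rot: [[0.203, 0.979, 0.001], [0.979, -0.203, -0.001], [-0.001, 0.001, -1.0]]
ft_force: [-3.6, -1.2, 2.2]
grip_width: 0.0212
```

```bash
python3 -c "
from h import *
look('s6')"
```

```text
5.0 [ 0.5144 -0.1094  0.1424] [ 0.979 -0.203] 0.0209 [-2.2 -1.1  3.8]
```

View pics/s6z.png

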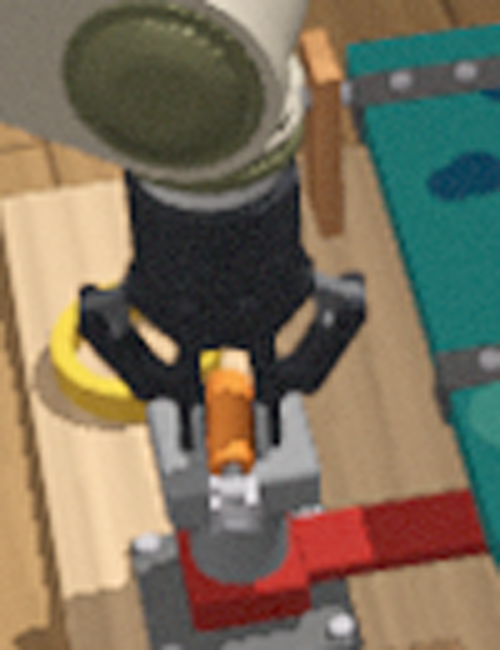

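Emit:
play_rows:
  targets: "-0.0005 0 -0.006 0 1; -0.002 0 -0.012 0 1; -0.0042 0 -0.018 0 1; -0.0072 0 -0.0232 0 1; -0.011 0 -0.028 0 1"

```text
time_s: 5.5
position: [0.5121, -0.1198, 0.1701]
tool_rot: [[0.203, 0.979, -0.0], [0.979, -0.203, 0.001], [0.001, -0.0, -1.0]]
ft_force: [1.0, 0.9, -8.5]
grip_width: 0.0214
```

```bash
python3 -c "
from h import *
look('s7')"
```

```text
5.55 [ 0.5121 -0.1204  0.1708] [ 0.979 -0.204] 0.0212 [-2.4  1.6 -7.4]
```

View pics/s7z.png

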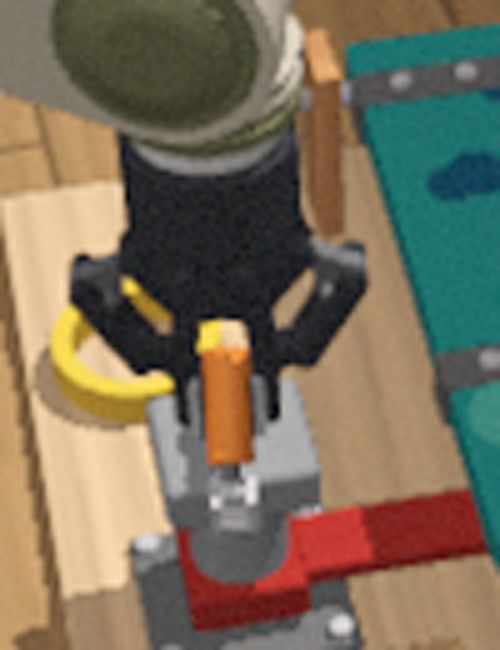

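Emit:
play_rows:
  targets: "-0.006 0 -0.0054 0 1; -0.0133 0 -0.0095 0 1; -0.021 0 -0.012 0 1; -0.029 0 -0.013 0 1; -0.031 0 -0.013 0 1"

```text
time_s: 6.05
position: [0.506, -0.1507, 0.1843]
tool_rot: [[0.204, 0.979, 0.002], [0.979, -0.204, 0.001], [0.001, 0.002, -1.0]]
ft_force: [-0.6, 7.8, 1.9]
grip_width: 0.0206
```

```bash
python3 -c "
from h import *
look('s8')"
```

```text
6.1 [ 0.5061 -0.1508  0.1843] [ 0.979 -0.204] 0.0207 [-0.4  4.7  0.6]
```

View pics/s8z.png

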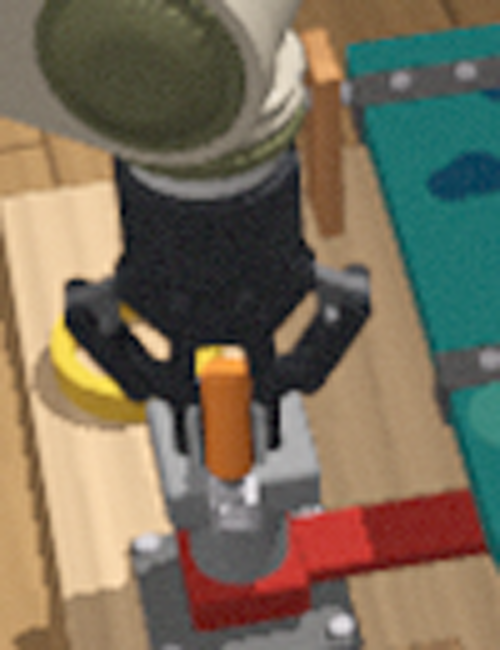

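```bash
cat >> h.py <<'E'
def circ(phi0,dphi,n,r=.0797,C=A,pose=None,z=None,close=1):
    """phi deg world, decreasing"""
    s=status.observe(); R=s['tool_rot']; yaw=np.degrees(np.arctan2(R[1,1],R[0,1]))
    p=s['position'] if pose is None else np.array([*pose,s['position'][2]])
    W=[]
    for i in range(1,n+1):
        f=np.radians(phi0-dphi*i); W.append((C[0]+r*np.cos(f),C[1]+r*np.sin(f),p[2],yaw))
    rows(W,close,(*p,yaw)); print('end',np.round(W[-1],4),phi0-dphi*n)
E
python3 -c "
from h import *
d=dict(np.load('s8.npz'));print(((proj(d,[[.5056,-.1493,.188],[.5056,-.1493,.254]])-[180,100])*5).round())
circ(-101.4,14,5,pose=(.5058,-.1515))"
```

```text
[[232. 488.]
 [224. 385.]]
from [ 0.5058 -0.1515  0.1843] -11.78
0.0047 -0.0193 0.0000 -0.000 1.00; 0.0115 -0.0375 0.0000 -0.000 1.00; 0.0225 -0.0535 0.0000 -0.000 1.00; 0.0371 -0.0664 0.0000 -0.000 1.00; 0.0544 -0.0753 0.0000 -0.000 1.00
end [  0.4432  -0.0829   0.1843 -11.7808] -171.4
```

```bash
python3 -c "
from h import *
d=dict(np.load('s8.npz'));W=cloud(d)
for v in range(168,196,2): print(v,W[v,224].round(3),W[v,226].round(3),d['pixels'][v,225])"
```

```text
168 [ 0.504 -0.16   0.292] [ 0.508 -0.161  0.291] [16 24 26]
170 [0.549 0.117 0.02 ] [0.555 0.118 0.017] [231 203 158]
172 [ 0.508 -0.133  0.254] [ 0.512 -0.131  0.251] [248 161  64]
174 [ 0.507 -0.136  0.251] [ 0.51  -0.141  0.254] [221 138  56]
176 [ 0.505 -0.142  0.25 ] [ 0.509 -0.145  0.253] [177 100  40]
178 [ 0.504 -0.147  0.25 ] [ 0.509 -0.146  0.247] [169  94  40]
180 [ 0.504 -0.146  0.242] [ 0.508 -0.146  0.241] [170  96  41]
182 [ 0.504 -0.145  0.235] [ 0.508 -0.147  0.236] [170  97  42]
184 [ 0.503 -0.147  0.231] [ 0.507 -0.151  0.233] [168  94  39]
186 [ 0.502 -0.15   0.228] [ 0.506 -0.154  0.23 ] [169  95  39]
188 [ 0.502 -0.149  0.22 ] [ 0.506 -0.151  0.221] [169  95  42]
190 [ 0.501 -0.153  0.219] [ 0.506 -0.152  0.216] [168  95  42]
192 [ 0.501 -0.152  0.211] [ 0.505 -0.156  0.214] [168  94  41]
194 [ 0.5   -0.153  0.206] [ 0.504 -0.156  0.207] [171  91  35]
```

Emit:
play_rows:
  targets: "-0.002 0 0 0 1; -0.004 0 0 0 1; -0.004 0 0 0 1"

```text
time_s: 6.4
position: [0.5054, -0.1542, 0.1843]
tool_rot: [[0.204, 0.979, 0.002], [0.979, -0.204, 0.001], [0.001, 0.002, -1.0]]
ft_force: [0.3, 6.3, 0.1]
grip_width: 0.0206
```

```bash
python3 -c "
from h import *
d=look('s9');W=cloud(d)
m=orange(d,(205,150,245,210)); P=W[m]; a=np.array([-.205,-.979]); 
P=P[(P[:,2]>.19)&(P[:,2]<.262)]
rr=(P[:,:2]-A)@a
for z in np.arange(.2,.262,.006):
  k=(P[:,2]>=z)&(P[:,2]<z+.006)
  if k.any(): print(z.round(3),k.sum(),rr[k].max().round(4),np.median(rr[k]).round(4))
"
```

```text
6.45 [ 0.5054 -0.1542  0.1843] [ 0.979 -0.204] 0.0207 [0.3 6.  0.7]
0.2 4 0.087 0.0859
0.206 18 0.0904 0.0861
0.212 20 0.087 0.0837
0.218 22 0.0868 0.0831
0.224 19 0.0839 0.0812
0.23 16 0.0847 0.0812
0.236 17 0.0824 0.0806
0.242 15 0.0831 0.0787
0.248 20 0.0808 0.0781
0.254 5 0.0795 0.0774
```

View pics/s9z.png

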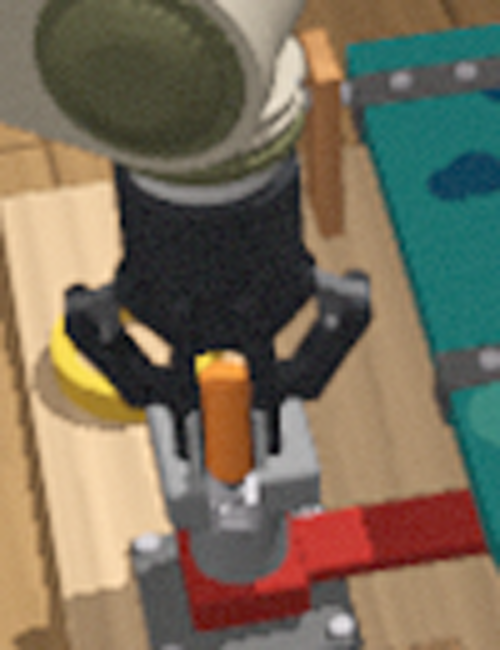

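Emit:
play_rows:
  targets: "-0.002 0 0 0 1; -0.004 0 0 0 1; -0.006 0 0 0 1; -0.006 0 0 0 1"

```text
time_s: 6.85
position: [0.504, -0.1603, 0.184]
tool_rot: [[0.204, 0.979, 0.002], [0.979, -0.204, 0.0], [0.0, 0.001, -1.0]]
ft_force: [0.9, 4.1, -1.4]
grip_width: 0.0192
```

```bash
cat >> h.py <<'E'
def lean(d,a=np.array([-.205,-.979]),box=(205,150,245,210)):
    W=cloud(d); m=orange(d,box); P=W[m]; P=P[(P[:,2]>.2)&(P[:,2]<.248)]; rr=(P[:,:2]-A)@a
    c=np.polyfit(P[:,2],rr,1); k=np.abs(rr-np.polyval(c,P[:,2]))<.004; c=np.polyfit(P[k,2],rr[k],1); print('slope dr/dz',c[0].round(3),'r at .225',np.polyval(c,.225).round(4),k.sum())
E
python3 -c "
from h import *
lean(dict(np.load('s8.npz')));lean(dict(np.load('s9.npz')))
d=look('s10');lean(d)"
```

```text
slope dr/dz -0.231 r at .225 0.08 123
slope dr/dz -0.187 r at .225 0.0823 127
6.9 [ 0.5041 -0.1603  0.184 ] [ 0.979 -0.204] 0.0192 [-0.1  4.  -2.3]
slope dr/dz -0.08 r at .225 0.0853 113
```

View pics/s10z.png

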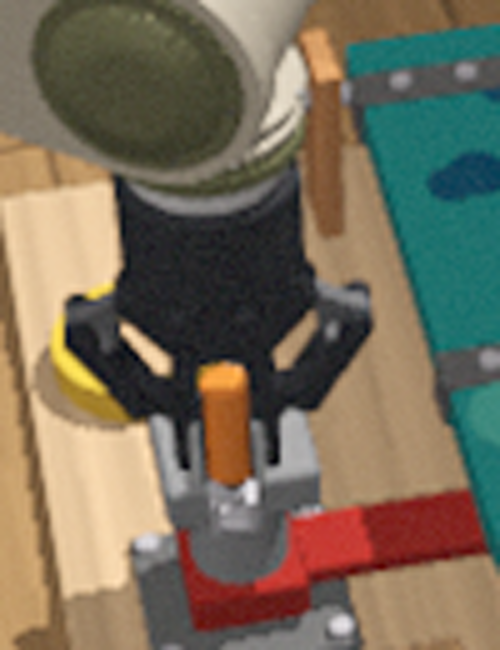

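Emit:
play_rows:
  targets: "0 0 0 0 0.5; 0 0 0 0 0.5; 0 0 0 0 0.5; 0.006 0 0 0 0.5; 0.012 0 0 0 0.5"

```text
time_s: 7.4
position: [0.5064, -0.1482, 0.183]
tool_rot: [[0.204, 0.979, 0.0], [0.979, -0.204, -0.0], [-0.0, 0.0, -1.0]]
ft_force: [0.1, 0.0, -0.1]
grip_width: 0.0429
```

Emit:
play_rows:
  targets: "0 0 0 0 1; 0 0 0 0 1; 0 0 0 0 1; 0 0 0 0 1"
  force: 60

```text
time_s: 7.8
position: [0.5065, -0.148, 0.1831]
tool_rot: [[0.203, 0.979, 0.001], [0.979, -0.203, 0.001], [0.001, 0.001, -1.0]]
ft_force: [0.3, 3.2, 2.9]
grip_width: 0.0205
```

```bash
python3 -c "
from h import *
d=look('s11');lean(d)"
```

```text
7.85 [ 0.5065 -0.1481  0.1831] [ 0.979 -0.203] 0.0209 [0.6 4.1 3. ]
slope dr/dz -0.079 r at .225 0.0852 117
```

View pics/s11z.png

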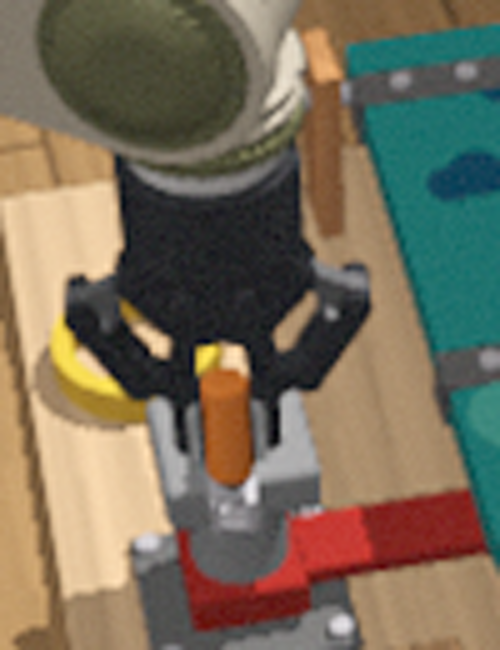

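Emit:
play_rows:
  targets: "-0.001 0 0 0 1; -0.002 0 0 0 1; -0.003 0 0 0 1; -0.004 0 0 0 1; -0.004 0 0 0 1"

```text
time_s: 8.35
position: [0.506, -0.1501, 0.1831]
tool_rot: [[0.203, 0.979, 0.002], [0.979, -0.203, 0.005], [0.005, 0.001, -1.0]]
ft_force: [4.1, 12.7, 4.8]
grip_width: 0.021
```

```bash
python3 -c "
from h import *
d=look('s12');lean(d)"
```

```text
8.4 [ 0.506  -0.1501  0.1831] [ 0.979 -0.203] 0.0204 [ 3.6 12.1  4.4]
slope dr/dz -0.041 r at .225 0.0869 115
```

```bash
python3 -c "
from h import *
circ(-101.4,12,5,r=.0800,pose=(.5057,-.1519))"
```

```text
from [ 0.5057 -0.1519  0.1831] -11.69
0.0042 -0.0167 0.0000 -0.000 1.00; 0.0093 -0.0326 0.0000 -0.000 1.00; 0.0176 -0.0471 0.0000 -0.000 1.00; 0.0287 -0.0596 0.0000 -0.000 1.00; 0.0422 -0.0695 0.0000 -0.000 1.00
end [  0.4462  -0.0965   0.1831 -11.6948] -161.4
```

Emit:
play_rows:
  targets: "0.0042 -0.0167 0 0 1; 0.0093 -0.0326 0 0 1; 0.0176 -0.0471 0 0 1; 0.0287 -0.0596 0 0 1; 0.0422 -0.0695 0 0 1"
  force: 80

```text
time_s: 8.9
position: [0.4454, -0.0974, 0.1832]
tool_rot: [[0.205, 0.979, -0.0], [0.979, -0.205, -0.002], [-0.002, 0.0, -1.0]]
ft_force: [2.7, -3.3, 5.1]
grip_width: 0.0205
```

```bash
python3 -c "
from h import *
d=look('s13',(160,100,330,240),4)
p=status.observe()['position'][:2]-A; print(np.hypot(*p),np.degrees(np.arctan2(p[1],p[0])))"
```

```text
8.95 [ 0.4447 -0.0949  0.1832] [ 0.979 -0.204] 0.0204 [-1.8 -0.3  4.1]
0.08096599199839491 -162.79886350658302
```

View pics/s13z.png

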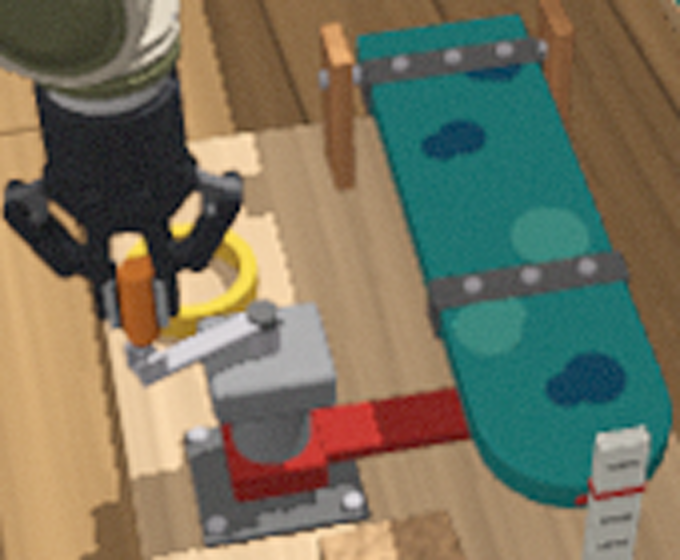

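```bash
python3 - <<'E'
from h import *
phi=-161.4
for k in range(6):
    circ(phi,15,5,r=.0795 if k else .0797,pose=A+.0797*np.array([np.cos(np.radians(phi)),np.sin(np.radians(phi))]) if k<2 else A+.0795*np.array([np.cos(np.radians(phi)),np.sin(np.radians(phi))])); phi-=75
E
```

```text
from [ 0.4465 -0.0964  0.1832] -11.75
0.0192 -0.0081 0.0000 -0.000 1.00; 0.0398 -0.0109 0.0000 -0.000 1.00; 0.0604 -0.0083 0.0000 -0.000 1.00; 0.0797 -0.0005 0.0000 -0.000 1.00; 0.0963 0.0121 0.0000 -0.000 1.00
end [ 4.77900e-01 -4.60000e-03  1.83200e-01 -1.17461e+01] -236.4
from [ 0.4779 -0.0046  0.1832] -11.75
0.0126 0.0165 0.0000 -0.000 1.00; 0.0207 0.0357 0.0000 -0.000 1.00; 0.0235 0.0562 0.0000 -0.000 1.00; 0.0209 0.0768 0.0000 -0.000 1.00; 0.0131 0.0960 0.0000 -0.000 1.00
end [ 5.74600e-01 -1.14000e-02  1.83200e-01 -1.17461e+01] -311.4
from [ 0.5746 -0.0114  0.1832] -11.75
-0.0125 0.0165 0.0000 -0.000 1.00; -0.0289 0.0293 0.0000 -0.000 1.00; -0.0480 0.0373 0.0000 -0.000 1.00; -0.0686 0.0402 0.0000 -0.000 1.00; -0.0892 0.0376 0.0000 -0.000 1.00
end [  0.5932  -0.1063   0.1832 -11.7461] -386.4
from [ 0.5932 -0.1063  0.1832] -11.75
-0.0192 -0.0078 0.0000 -0.000 1.00; -0.0358 -0.0204 0.0000 -0.000 1.00; -0.0485 -0.0367 0.0000 -0.000 1.00; -0.0566 -0.0559 0.0000 -0.000 1.00; -0.0594 -0.0764 0.0000 -0.000 1.00
end [  0.5063  -0.1489   0.1832 -11.7461] -461.4
from [ 0.5063 -0.1489  0.1832] -11.75
0.0026 -0.0206 0.0000 -0.000 1.00; 0.0104 -0.0398 0.0000 -0.000 1.00; 0.0229 -0.0564 0.0000 -0.000 1.00; 0.0393 -0.0691 0.0000 -0.000 1.00; 0.0585 -0.0771 0.0000 -0.000 1.00
end [  0.4427  -0.076    0.1832 -11.7461] -536.4
from [ 0.4427 -0.076   0.1832] -11.75
0.0206 -0.0028 0.0000 -0.000 1.00; 0.0412 -0.0002 0.0000 -0.000 1.00; 0.0604 0.0076 0.0000 -0.000 1.00; 0.0769 0.0201 0.0000 -0.000 1.00; 0.0896 0.0365 0.0000 -0.000 1.00
end [ 4.96600e-01  4.30000e-03  1.83200e-01 -1.17461e+01] -611.4
```

Emit:
play_rows:
  targets: "0.0192 -0.0081 0 0 1; 0.0398 -0.0109 0 0 1; 0.0604 -0.0083 0 0 1; 0.0797 -0.0005 0 0 1; 0.0963 0.0121 0 0 1"

```text
time_s: 9.45
position: [0.4773, -0.0041, 0.1832]
tool_rot: [[0.203, 0.979, -0.001], [0.979, -0.203, 0.0], [-0.0, -0.001, -1.0]]
ft_force: [-0.8, -7.2, 2.9]
grip_width: 0.0206
```

```bash
cat >> h.py <<'E'
def chk():
    s=status.observe(); p=s['position'][:2]-A; print(s['time_s'],s['position'].round(4),'r',np.hypot(*p).round(4),'phi',np.degrees(np.arctan2(p[1],p[0])).round(1),s['ft_force'].round(1),s['grip_width'])
E
python3 -c "
from h import *
d=look('s14',(160,100,330,240),4)
chk()"
```

```text
9.5 [ 0.4797 -0.0031  0.1831] [ 0.979 -0.203] 0.0201 [0.7 3.3 4.9]
9.5 [ 0.4797 -0.0031  0.1831] r 0.0801 phi 121.9 [0.7 3.3 4.9] 0.02008229480343957
```

View pics/s14z.png

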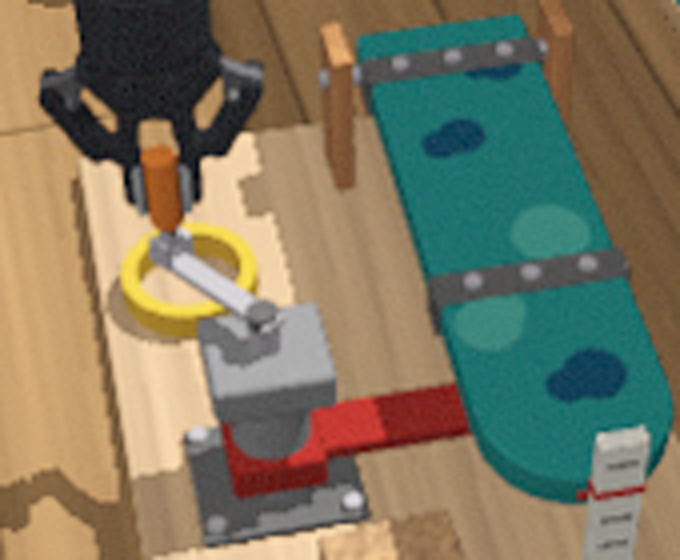

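Emit:
play_rows:
  targets: "0.0126 0.0165 0 0 1; 0.0207 0.0357 0 0 1; 0.0235 0.0562 0 0 1; 0.0209 0.0768 0 0 1; 0.0131 0.0960 0 0 1"

```text
time_s: 10.0
position: [0.5742, -0.0116, 0.1831]
tool_rot: [[0.203, 0.979, -0.001], [0.979, -0.203, 0.001], [0.001, -0.002, -1.0]]
ft_force: [-7.1, -2.5, 7.3]
grip_width: 0.0199
```

```bash
python3 -c "
from h import *
d=look('s15',(160,80,330,230),4)
chk()"
```

```text
10.05 [ 0.5763 -0.0139  0.183 ] [ 0.979 -0.204] 0.0202 [-1.2 -2.2  8.3]
10.05 [ 0.5763 -0.0139  0.183 ] r 0.0788 phi 46.4 [-1.2 -2.2  8.3] 0.02021746126173202
```

View pics/s15z.png

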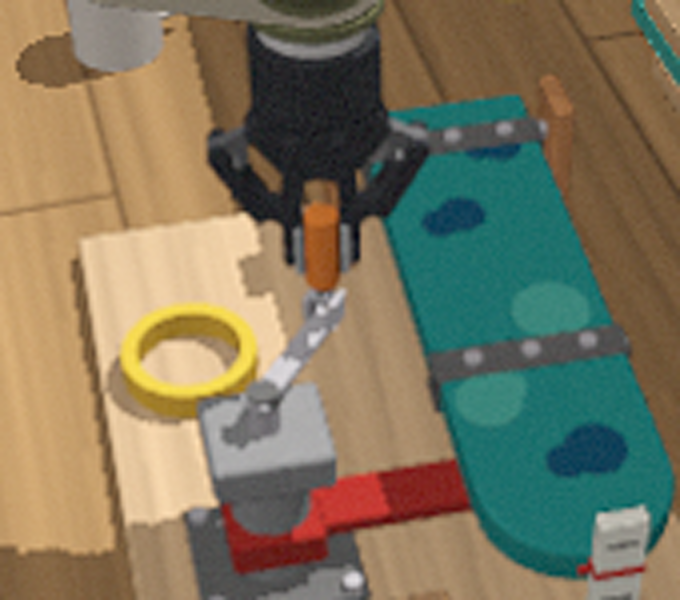

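Emit:
play_rows:
  targets: "-0.0125 0.0165 0 0 1; -0.0289 0.0293 0 0 1; -0.0480 0.0373 0 0 1; -0.0686 0.0402 0 0 1; -0.0892 0.0376 0 0 1"

```text
time_s: 10.55
position: [0.5931, -0.1072, 0.1831]
tool_rot: [[0.203, 0.979, 0.001], [0.979, -0.203, 0.001], [0.002, 0.001, -1.0]]
ft_force: [-2.9, 5.4, 5.3]
grip_width: 0.0202
```

```bash
python3 -c "
from h import *
d=look('s16',(160,80,330,230),4)
chk()"
```

```text
10.6 [ 0.5917 -0.1098  0.1831] [ 0.979 -0.205] 0.0202 [-2.3 -0.5  7.4]
10.6 [ 0.5917 -0.1098  0.1831] r 0.0798 phi -29.1 [-2.3 -0.5  7.4] 0.02022473215198067
```

View pics/s16z.png

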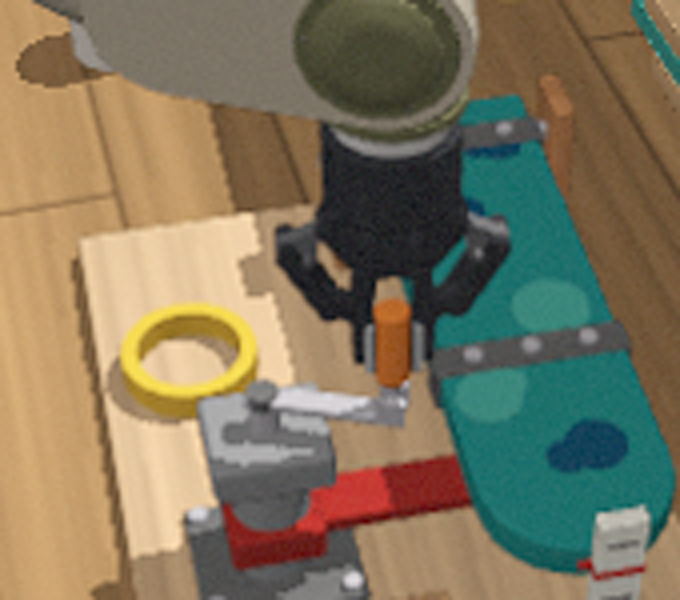

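Emit:
play_rows:
  targets: "-0.0192 -0.0078 0 0 1; -0.0358 -0.0204 0 0 1; -0.0485 -0.0367 0 0 1; -0.0566 -0.0559 0 0 1; -0.0594 -0.0764 0 0 1"

```text
time_s: 11.1
position: [0.5059, -0.1512, 0.1832]
tool_rot: [[0.204, 0.979, 0.003], [0.979, -0.204, -0.003], [-0.002, 0.003, -1.0]]
ft_force: [3.5, -0.9, 2.7]
grip_width: 0.0207
```

```bash
python3 -c "
from h import *
d=look('s17',(160,80,330,230),4);lean(d)
chk()"
```

```text
11.15 [ 0.5032 -0.1503  0.1833] [ 0.979 -0.204] 0.0202 [-3.6 -5.   1. ]
slope dr/dz -0.015 r at .225 0.0876 104
11.15 [ 0.5032 -0.1503  0.1833] r 0.0815 phi -103.3 [-3.6 -5.   1. ] 0.020207810293356547
```

View pics/s17z.png

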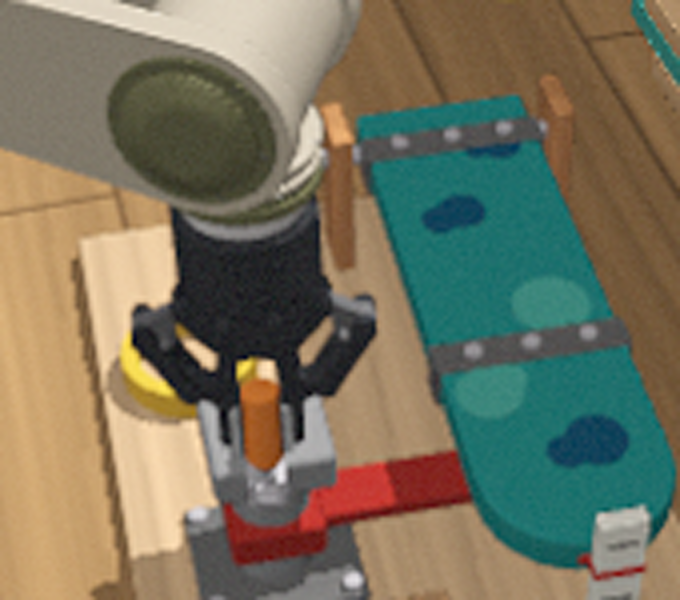

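Upright, one full turn done. Continue.

Emit:
play_rows:
  targets: "0.0026 -0.0206 0 0 1; 0.0104 -0.0398 0 0 1; 0.0229 -0.0564 0 0 1; 0.0393 -0.0691 0 0 1; 0.0585 -0.0771 0 0 1"

```text
time_s: 11.65
position: [0.4408, -0.0769, 0.1831]
tool_rot: [[0.204, 0.979, -0.003], [0.979, -0.204, -0.002], [-0.002, -0.002, -1.0]]
ft_force: [0.8, -3.6, 5.3]
grip_width: 0.0206
```

```bash
python3 -c "
from h import *
d=look('s18',(160,80,330,230),4)
print(droop(d,(240,90,335,230)))
t=grab('top','t18'); print(droop(t,(155,120,300,185)))
chk()"
```

```text
11.7 [ 0.4408 -0.0741  0.1831] [ 0.979 -0.203] 0.0203 [-6.1  2.3  3.1]
(array([-0.00284195,  0.02993045,  0.1168554 ]), 1917, np.float64(0.0010989484148003885), array([ 0.70664089, -0.0104244 ,  0.11668409]))
(array([0.00208215, 0.03572782, 0.11864857]), 2081, np.float64(0.0014947249819962595), array([0.71379141, 0.03150616, 0.11872287]))
11.75 [ 0.4409 -0.0748  0.183 ] r 0.0812 phi -177.3 [-8.6  1.4  8.9] 0.02045238696741996
```

View pics/s18z.png

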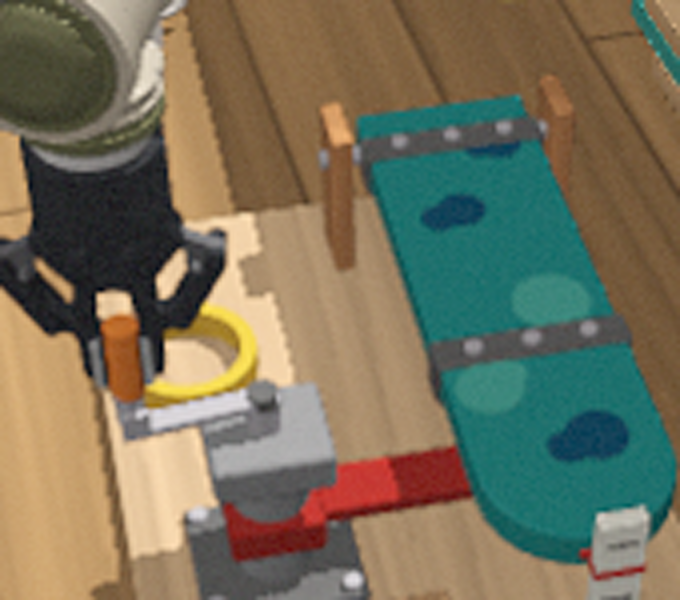

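Emit:
play_rows:
  targets: "0.0206 -0.0028 0 0 1; 0.0412 -0.0002 0 0 1; 0.0604 0.0076 0 0 1; 0.0769 0.0201 0 0 1; 0.0896 0.0365 0 0 1"

```text
time_s: 12.25
position: [0.4968, 0.0039, 0.1831]
tool_rot: [[0.203, 0.979, -0.001], [0.979, -0.203, -0.001], [-0.001, -0.001, -1.0]]
ft_force: [-1.1, -9.2, 4.2]
grip_width: 0.0203
```

```bash
python3 -c "
from h import *
phi=-611.4
f=np.radians(phi); circ(phi,15,5,r=.0795,pose=A+.0795*np.array([np.cos(f),np.sin(f)])); chk()
phi-=75
f=np.radians(phi); circ(phi,10,3,r=.0795,pose=A+.0795*np.array([np.cos(f),np.sin(f)]))
"
```

```text
from [0.4966 0.0043 0.1831] -11.7
0.0080 0.0191 0.0000 -0.000 1.00; 0.0109 0.0397 0.0000 -0.000 1.00; 0.0083 0.0603 0.0000 -0.000 1.00; 0.0004 0.0795 0.0000 -0.000 1.00; -0.0121 0.0960 0.0000 -0.000 1.00
end [  0.5882  -0.027    0.1831 -11.7008] -686.4
12.25 [0.4968 0.0039 0.1831] r 0.079 phi 108.6 [-1.1 -9.2  4.2] 0.020314684795630606
from [ 0.5882 -0.027   0.1831] -11.7
-0.0106 0.0090 0.0000 -0.000 1.00; -0.0225 0.0160 0.0000 -0.000 1.00; -0.0355 0.0208 0.0000 -0.000 1.00
end [  0.6013  -0.066    0.1831 -11.7008] -716.4
```

Emit:
play_rows:
  targets: "0.0080 0.0191 0 0 1; 0.0109 0.0397 0 0 1; 0.0083 0.0603 0 0 1; 0.0004 0.0795 0 0 1; -0.0121 0.0960 0 0 1"

```text
time_s: 12.75
position: [0.5878, -0.0286, 0.183]
tool_rot: [[0.203, 0.979, -0.003], [0.979, -0.203, -0.001], [-0.001, -0.003, -1.0]]
ft_force: [-12.0, -3.9, 10.0]
grip_width: 0.0205
```

Emit:
play_rows:
  targets: "-0.0106 0.0090 0 0 1; -0.0225 0.0160 0 0 1; -0.0355 0.0208 0 0 1; -0.0355 0.0208 0 0 1; -0.0355 0.0208 0 0 1"

```text
time_s: 13.25
position: [0.6007, -0.0679, 0.1831]
tool_rot: [[0.204, 0.979, -0.002], [0.979, -0.204, -0.001], [-0.001, -0.002, -1.0]]
ft_force: [-5.4, -1.9, 6.4]
grip_width: 0.0203
```

```bash
python3 -c "
from h import *
d=look('s19',(160,80,330,230),4)
print(droop(d,(240,90,335,230)))
t=grab('top','t19'); print(droop(t,(155,120,300,185)))
chk()"
```

```text
13.3 [ 0.6007 -0.0678  0.1831] [ 0.979 -0.204] 0.0205 [-5.2 -2.6  7.2]
(array([-0.00721314, -0.00061793,  0.12465432]), 1395, np.float64(0.0010989280514745936), array([ 0.71070672, -0.05433059,  0.12430089]))
(array([0.00055786, 0.0024973 , 0.12486599]), 1244, np.float64(0.0015419506047143706), array([0.72476767, 0.09517964, 0.12490722]))
13.35 [ 0.6007 -0.0677  0.1831] r 0.0787 phi 2.4 [-5.6 -2.   6.7] 0.02035841635229786
```

View pics/s19z.png

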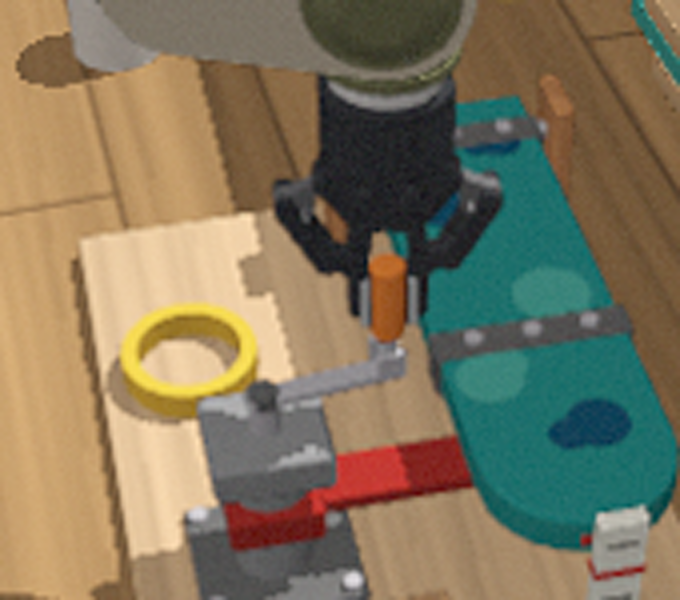

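```bash
python3 -c "
from h import *
d=dict(np.load('s19.npz'));W=cloud(d);p=d['pixels'].astype(int)
m=(p[...,0]>110)&(p[...,1]<60)&(p[...,2]<60); m[:205]=0;m[230:]=0;m[:,:295]=0;m[:,330:]=0
for v,u in np.argwhere(m): print(v,u,p[v,u],W[v,u].round(3))
"
```

```text
214 306 [126  38  35] [ 0.692 -0.184  0.113]
214 307 [123  41  39] [ 0.694 -0.184  0.112]
215 305 [125  48  45] [ 0.691 -0.181  0.105]
215 306 [130  26  25] [ 0.691 -0.186  0.111]
222 318 [130  40  33] [ 0.711 -0.214  0.111]
222 319 [131  16  13] [ 0.715 -0.213  0.108]
222 320 [127  30  29] [ 0.718 -0.212  0.106]
223 311 [136  57  52] [ 0.694 -0.214  0.113]
223 313 [132  39  33] [ 0.7   -0.212  0.109]
223 314 [133  14  15] [ 0.702 -0.213  0.108]
223 315 [131  32  28] [ 0.704 -0.214  0.109]
224 309 [130  35  30] [ 0.689 -0.213  0.109]
```

Emit:
play_rows:
  targets: "0 0 0 0 0.5; 0 0 0 0 0.5; 0 0 0 0 0.5; 0 0 -0.03 0 0.5; 0 0 -0.06 0 0.5"

```text
time_s: 13.85
position: [0.6007, -0.0663, 0.2428]
tool_rot: [[0.203, 0.979, -0.002], [0.979, -0.203, 0.001], [0.0, -0.002, -1.0]]
ft_force: [0.2, 0.3, 0.4]
grip_width: 0.0424
```

```bash
python3 -c "
from h import *
d=look('s20',(160,80,330,230),4)
W=cloud(d); m=orange(d,(240,120,280,175)); P=W[m]; P=P[P[:,2]>.2]; print(P.mean(0).round(4),P.min(0).round(3),P.max(0).round(3))
rows([(.602,-.0675,.243,2),(.642,-.0665,.243,2),(.642,-.0665,.202,2)],1)"
```

```text
13.9 [ 0.6024 -0.0668  0.2489] [ 0.979 -0.203] 0.0426 [-0.4 -0.4  4.4]
[ 0.5981 -0.0724  0.2316] [ 0.59  -0.078  0.201] [ 0.608 -0.063  0.256]
from [ 0.6024 -0.0668  0.2489] -11.73
-0.0008 -0.0003 0.0059 -0.240 1.00; 0.0084 0.0387 0.0059 -0.240 1.00; 0.0084 0.0387 0.0469 -0.240 1.00
```

View pics/s20z.png

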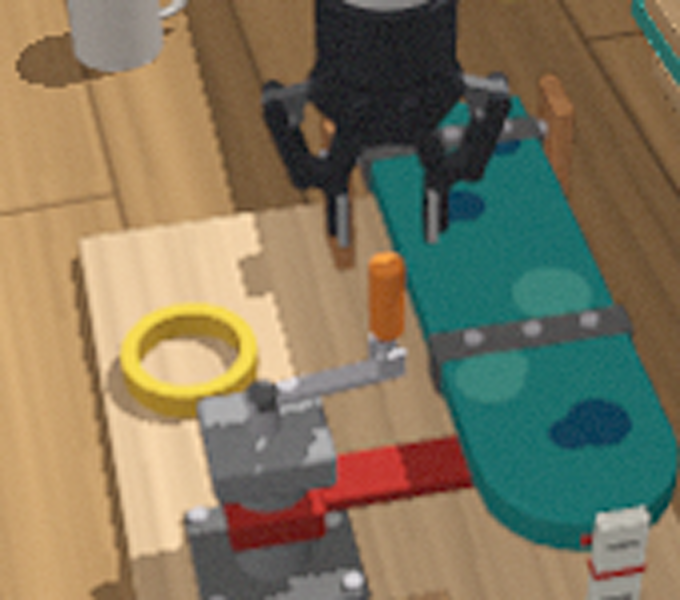

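Emit:
play_rows:
  targets: "0.004 0.020 0 -0.13 1; 0.0085 0.040 0 -0.24 1; 0.0085 0.040 0 -0.24 1; 0.0085 0.040 0 -0.24 1; 0.0085 0.040 0 -0.24 1"
  force: 30

```text
time_s: 14.4
position: [0.6413, -0.0662, 0.2429]
tool_rot: [[-0.033, 0.999, -0.0], [0.999, 0.033, 0.0], [0.0, -0.0, -1.0]]
ft_force: [-1.4, -0.4, -0.0]
grip_width: -0.0
```

Emit:
play_rows:
  targets: "0 0 0.02 0 1; 0 0 0.041 0 1; 0 0 0.041 0 1"

```text
time_s: 14.7
position: [0.6402, -0.0659, 0.1996]
tool_rot: [[-0.034, 0.999, -0.005], [0.999, 0.034, 0.001], [0.002, -0.005, -1.0]]
ft_force: [0.2, 0.2, -0.9]
grip_width: 0.0
```

```bash
python3 -c "
from h import *
d=look('s21',(160,80,330,230),4);chk()"
```

```text
14.75 [ 0.641  -0.0662  0.2015] [0.999 0.034] 0.0003 [-0.5  0.5  0.8]
14.75 [ 0.641  -0.0662  0.2015] r 0.1191 phi 2.3 [-0.5  0.5  0.8] 0.00027074584906491286
```

View pics/s21z.png

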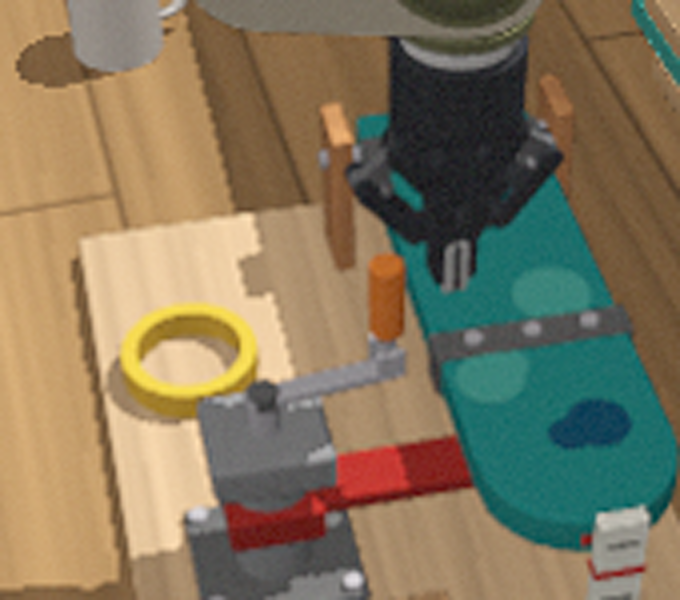

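Emit:
play_rows:
  targets: "0 -0.0145 0 0 1; 0 -0.0205 0 0 1; 0 -0.0265 -0.001 0 1; 0 -0.0385 0 0 1; 0 -0.0495 0.005 0 1"

```text
time_s: 15.25
position: [0.5926, -0.0682, 0.1984]
tool_rot: [[-0.035, 0.999, 0.003], [0.999, 0.035, -0.001], [-0.001, 0.003, -1.0]]
ft_force: [1.6, 0.0, 2.2]
grip_width: 0.0002
```

```bash
python3 -c "
from h import *
d=look('s22',(160,80,330,230),4);chk()"
```

```text
15.3 [ 0.5909 -0.068   0.1975] [0.999 0.035] 0.0003 [1.5 0.4 0.6]
15.3 [ 0.5909 -0.068   0.1975] r 0.069 phi 2.5 [1.5 0.4 0.6] 0.0002576523945765637
```

View pics/s22z.png

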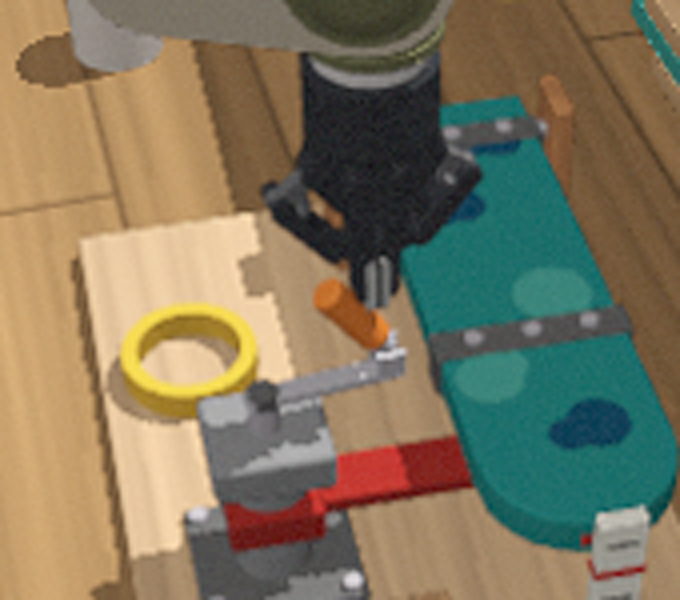

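Emit:
play_rows:
  targets: "0 -0.0095 0.0075 0 1; 0 -0.0167 0.0175 0 1; 0 -0.021 0.0265 0 1; 0 -0.021 0.029 0 1; 0 -0.021 0.030 0 1"

```text
time_s: 15.8
position: [0.5708, -0.0689, 0.1679]
tool_rot: [[-0.035, 0.999, -0.001], [0.999, 0.035, -0.001], [-0.001, -0.001, -1.0]]
ft_force: [-9.4, 0.1, 12.7]
grip_width: -0.0003
```

```bash
python3 -c "
from h import *
d=look('s23',(160,80,330,230),4);chk()"
```

```text
15.85 [ 0.5708 -0.0689  0.168 ] [0.999 0.035] 0.0 [-8.1 -0.8 10.1]
15.85 [ 0.5708 -0.0689  0.168 ] r 0.0488 phi 2.5 [-8.1 -0.8 10.1] 1.7107128100224354e-05
```

View pics/s23z.png

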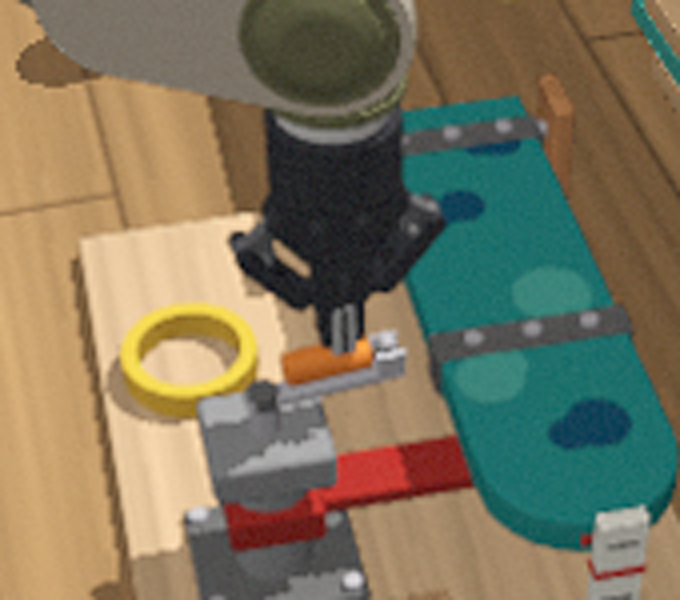

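Emit:
play_rows:
  targets: "0 0 -0.02 0 1; 0 0 -0.05 0 1; 0 -0.02 -0.09 0 1; 0 -0.06 -0.12 0 1; 0 -0.10 -0.14 0 1"

```text
time_s: 16.35
position: [0.4711, -0.0723, 0.3089]
tool_rot: [[-0.035, 0.999, 0.002], [0.999, 0.035, -0.001], [-0.001, 0.002, -1.0]]
ft_force: [0.1, -0.6, 0.8]
grip_width: 0.0001
```

Emit:
play_rows:
  targets: "0 -0.04 0 0 1; 0 -0.08 0 0 1; 0 -0.08 0 0 1; 0 -0.08 0 0 1; 0 -0.08 0 0 1"

```text
time_s: 16.85
position: [0.3924, -0.0752, 0.3069]
tool_rot: [[-0.035, 0.999, 0.0], [0.999, 0.035, 0.0], [0.0, 0.0, -1.0]]
ft_force: [0.1, 1.0, 0.1]
grip_width: -0.0001
```

```bash
python3 -c "
from h import *
d=look('s24',(160,80,330,230),4);chk()
print(droop(d,(220,90,335,230)))
t=grab('top','t24'); print(droop(t,(155,120,300,185)))
W=cloud(d); m=orange(d,(215,150,270,190)); P=W[m]; P=P[P[:,2]>.15]; print(P.min(0).round(3),P.max(0).round(3)); print('dz/dx',np.polyfit(P[:,0],P[:,2],1))"
```

```text
16.9 [ 0.3924 -0.0752  0.3067] [0.999 0.035] 0.0003 [-0.6  0.1  0. ]
16.9 [ 0.3924 -0.0752  0.3067] r 0.1296 phi -178.1 [-0.6  0.1  0. ] 0.00025700743345744936
(array([-0.00401324, -0.00263095,  0.12439873]), 1864, np.float64(0.0010598230194244097), array([ 0.70394883, -0.01742985,  0.12416868]))
(array([-0.00020376,  0.00297845,  0.1246972 ]), 2272, np.float64(0.001496658841012151), array([0.7133178 , 0.02487805, 0.12475622]))
[ 0.534 -0.08   0.181] [ 0.586 -0.07   0.198]
dz/dx [-0.05605263  0.22055567]
```

View pics/s24z.png

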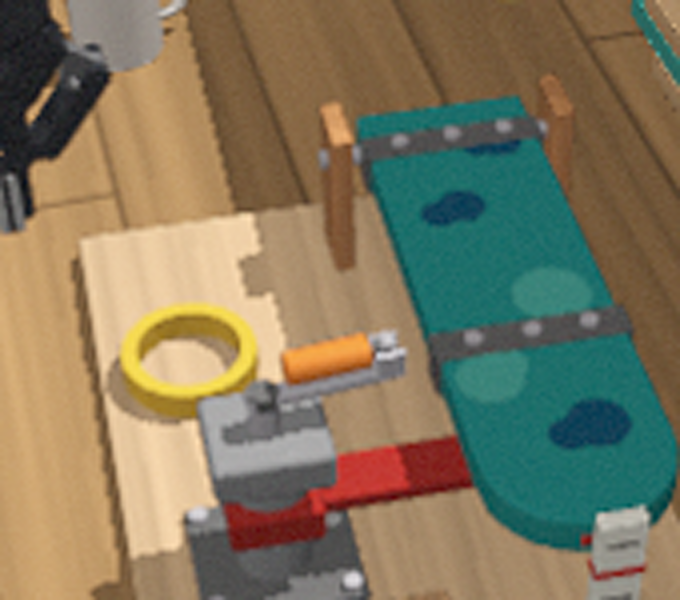

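The grip lies flat over the arm (image around (325,358)), and the blade measures level within 0.003 rad. The arm is clear of everything, so I'm handing in.

```bash
python3 -c "
from rig import env
print(env.close_job())"
```

```text
the job is handed in; nothing more can be done
None
```

I unfolded the orange grip and wound the crank about 1.7 turns clockwise until the blade was level. I then folded the grip flat again, backed the arm away and handed the job in at about 17 s; no verdict was reported.

**Last checks**
- **Blade:** its slope along its length read -0.003 rad from the side camera and +0.003 rad from the top camera. Its top is 0.125 m above the bench. The nose's red line and the post's mark both measured about 0.11 m high.
- **Grip:** it slopes about 0.06 rad from flat, against the 0.3 rad allowed. Before winding it was upright: its face leaned about 0.04 rad and it pushed back with about 12 N, as against its stop.
- **Arm:** it is clear of everything, and the wrist force reads about zero.
- **Bystanders:** I never worked near the tape, the sanding block or the tins. I did not measure their positions again at the end.

**What disagreed or went wrong**
- **Fingertip height:** in the images the fingertips sat about 31 mm higher than the reported TCP. A test close 31 mm too high caught nothing, which confirmed it, so I corrected all heights by that amount.
- **First lift of the grip:** the pads slipped and left the grip leaning about 0.2 rad short of upright. I let go, gripped it again centred, and pushed it out to its stop before winding.

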